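Restock the seasoning rack

TASK

Restock the seasoning rack for the next class. Draw the deep lid straight up off the spice box and set it down right way up on the baking sheet or the bench; stand every white spice tub from the box, cap up, on the narrow sloped ledge of the rack, base flat on it and clear of its ends, and load the empty jars that stand on the ledge upright into the box, leaving the pepper mill where it is. Then close the box again, lid fully down.

Things in the scene. Friction and masses are not known exactly. Their poses are not given: they have to be found in the camera images.
- spice_box: Base of a metal spice box, fixed on the bench, 133 (x) x 287 mm (y) outside. Origin: centre of its underside; z up. A shoulder 30 mm high runs round a neck that rises to 80 mm, narrowing: outside 124 x 278 mm at the shoulder, 119 x 273 at the rim, walls 3 mm. Inner floor at 5 mm. Tubs stand in a row along y, about square to the box, the jars go in their stead.
- box_rim (a point): Centre of the box's open rim, 80 mm above the box's origin, same axes. Inside the neck it is about 113 mm (x) by 267 mm (y) clear. The tubs stand in places along y at 0, 54 and 108 mm either side of the middle, 8 mm apart, about square to the box, 25 mm or more free before and behind (along x); not all places are filled.
- box_lid: Deep grey telescoping lid, open below: outside 133 (x) x 287 mm (y), 80 mm high, walls 3 mm, 0.35 kg. Origin: centre of its lower edge plane; z up. Closed, that edge sits on the box's shoulder (30 mm above the box's origin), play 1.5 mm a side there, 4 mm at the neck's rim. It leaves the neck after rising 50 mm and clears the tubs after 75 mm. Goes on either way round.
- lid_handle (a point): Centre of the bar of the lid's dark bow handle, 112 mm above the lid's origin: bar 12 mm thick and high, 100 mm long along the lid's y, with 26 mm free below it.
- rack: Steel seasoning rack standing firmly on the bench (it does not move): two dark end frames carrying one narrow sloped ledge 480 mm long (along its y). Origin: on the bench under the middle of the ledge; x points away from the robot's side, up the slope.
- ledge (a point): Middle of the ledge's upper surface, 115 mm above the bench. y along the ledge (240 mm to each end), x up the slope (12 degrees, rising away from the robot), z square to the ledge. The ledge is 68 mm deep, from a lip 12 mm high at the front (x = -34 mm) to a back 30 mm high (x = +34 mm), both 3 mm thick and square to it.
- baking_tray: Empty flat baking sheet on the bench, 220 x 340 mm (x, y), 4 mm thick; it does not move. Origin: centre of its underside. Nothing stands on it.
- pepper_mill: Dark wooden pepper mill, 48 mm across, 100 mm high, on the bench between the box and the baking sheet; it belongs where it is. Origin: centre of its underside.
- tub1: Square white spice tub with a black cap, 46 x 46 mm, 84 mm high, 0.13 kg (may vary). Origin: centre of its underside; z up through the cap. It may be absent (None from the start); only three to five of the five are in the box.
- tub2: Square white spice tub with a black cap, 46 x 46 mm, 100 mm high, 0.13 kg (may vary). Origin: centre of its underside; z up through the cap. It may be absent (None from the start); only three to five of the five are in the box.
- tub3: Square white spice tub with a black cap, 46 x 46 mm, 92 mm high, 0.13 kg (may vary). Origin: centre of its underside; z up through the cap. It may be absent (None from the start); only three to five of the five are in the box.
- tub4: Square white spice tub with a black cap, 46 x 46 mm, 84 mm high, 0.13 kg (may vary). Origin: centre of its underside; z up through the cap. It may be absent (None from the start); only three to five of the five are in the box.
- tub5: Square white spice tub with a black cap, 46 x 46 mm, 100 mm high, 0.13 kg (may vary). Origin: centre of its underside; z up through the cap. It may be absent (None from the start); only three to five of the five are in the box.
- jar1: Empty round amber glass jar with a dark cap (sides straight to 60 mm up), 48 mm across, 82 mm high, 0.14 kg (may vary). Origin: centre of its underside; z up through the cap. At the start it stands on the sloped ledge, leaning 12 degrees with it. It may be absent (None from the start); two or three of the three are there.
- jar2: Empty round steel shaker with a domed top (sides straight from 12 to 72 mm up), 52 mm across, 92 mm high, 0.14 kg (may vary). Origin: centre of its underside; z up through the cap. At the start it stands on the sloped ledge, leaning 12 degrees with it. It may be absent (None from the start); two or three of the three are there.
- jar3: Empty round clear glass jar with a brass cap (sides straight to 68 mm up), 50 mm across, 86 mm high, 0.14 kg (may vary). Origin: centre of its underside; z up through the cap. At the start it stands on the sloped ledge, leaning 12 degrees with it. It may be absent (None from the start); two or three of the three are there.

How it is judged:
By the outcome, as a careful person would: the job done as asked, in the order asked, and still so for the second after the job is handed in, with the robot touching nothing.
Of tub1, tub2, tub3, tub4, tub5 only 3 to 5 are there at a start; the rules pass over those that are not, and their reading is None.
Of jar1, jar2, jar3 only 2 to 3 are there at a start; the rules pass over those that are not, and their reading is None.
At some moment in a run one of box_lid may be knocked a few centimetres aside while the robot is not near it.
It also fails if it takes over 210 s, if anything falls off the work surface, if the arm or the gripper's body presses on something with over 40 N, if the wrist force passes 120 N, or if a joint passes its speed limit or range.

ROBOT

A 6-joint arm with a two-finger parallel gripper is mounted at the origin on the work surface. World frame = base frame: x ahead of the robot, y to its left, z up, the work surface at z = 0. Lengths are in m, angles in rad, forces in N, time in s.
With the tool pointing down it reaches from about 0.375 to 0.9 m from the base axis. Payload 3.1 kg.
Tool frame: the origin (TCP) lies midway between the tips of the shut fingers; the grasp point (between the pads) lies 19 mm behind it; z points along the fingers, y is the direction in which the jaws open and shut (so a half turn about z gives the same grasp; the last joint's range is limited). The gripper opens to 85 mm and grips with 20 to 120 N. Pads are 22 mm wide; open, the fingers measure 114 mm over their backs; the gripper's body (76 mm by 85 mm) begins 54 mm behind the grasp point. The pads swing forward as they close: fully open they stand 13 mm farther back than shut.
Start: joints at [1.161, 0.527, 1.433, -0, 1.181, -0.178], TCP at [0.143, 0.608, 0.196] pointing down, gripper open.
Joint ranges: [-3.08, 3.08], [-0.75, 2.2], [0.22, 2.44], [-1.43, 4.57], [0, 2.65], [-2.85, 2.85]. Speed limits (rad/s): [2.79, 2.79, 3.14, 3.14, 3.14, 3.14].

INTERFACE

Orientations are given as a 3x3 rotation matrix whose columns are the frame's x, y, z axes.
In Python, from station import arm, read_camera, camera_model gives the robot as it stands.
- The arm moves only by the tool drive_tool, never from a script. Its argument "targets" is a list of rows, each a list of 7 numbers: the shift along the tool's x, y, z in cm, then the turn, a rotation vector about the tool's x, y, z in degrees, then the closure, from -1 (fully open) to 1 (shut), so that 0 is half open. In form: [[x, y, z, wx, wy, wz, jaw], ...]. A call has exactly 5 rows; each row is the pose to reach, as a shift and turn from the pose measured when the call began, along the tool's axes at that moment; what a row does not reach only later rows make up. A row lasts 1/10 s, in which the tool goes at most 50 mm and 8.59 degrees, less where a joint would pass 70% of its speed; a pose out of reach is approached as far as the arm can. A call with a gripper value outside its range is refused whole. The fingers move at their own pace and stop on an object; "newtons" is the grip in N (left out, the last holds). Time passes only in rows, so rows that repeat a pose let the fingers close, or fill a call up. It gives the time, the measured TCP pose, the force and the opening at its end, in the units of the state.
- arm.get_obs(): the state, without advancing time (a new reading comes with each control period).
- read_camera(name): name is "scene" or "top"; returns (picture, depth): 400x640x3 uint8, blue, green, red; 400x640 float32, m along the optical axis (not along the pixel's ray), 0 where there is no reading.
- camera_model(name): a dict with "vertical_fov" (degrees; the focal length in pixels is half the picture's height over the tangent of half this angle, whatever the lens; pixels are square), "cx", "cy" (the principal point, pixels), "xyz" and "rotation" of the camera in the world. Camera axes: x right, y down, z forward; pixel columns grow to the right and rows downward; lengths in m; the calibration is good to about 2 mm. A picture is of the moment at which its call begins. camera_model takes no time and is no camera call.
- arm.job_done(): hands the job in, once; it reports no verdict.
The state is a dict: "time_s": time; "joints": joint angles; "joint_velocities": joint speeds; "effort": joint torques, N m; "eef_pos": TCP position; "tool_rot": TCP orientation; "wrist_force": force on the tool from outside, world axes, zero at the start; "moment": the same for the moment, N m; "width": finger opening in m.
Only numpy, scipy, OpenCV 4.12 (cv2) and the standard library are available. Lean on these libraries where they do the work, as an engineer would, in place of code of your own. Each camera call takes 0.05 s, during which the arm holds its last target. There are 200 camera calls.

## Working session

There is one attempt and no reset: what is moved stays moved. The work goes in short steps, Python scripts to look and compute and a tool call to move; the robot and the scene stay as the last step left them, time stands still between calls to the robot, and variables do not carry over. Pictures are saved under pics/ and viewed, about 12 in all and at most 16, crops included, and the job is handed in when it is done.

Besides the shell and the picture viewer there is one more tool, called after "Call:" as a command line: name --pt "numbers of a row" for each row, then --argument value for the rest. drive_tool: Moves the arm, as the interface text tells. Its arguments: {"type":"object","properties":{"targets":{"type":"array"},"newtons":{"type":"number"}},"required":["targets"]}

```bash
ls; mkdir -p pics; cat > h.py <<'E'
import numpy as np, cv2
from station import arm, read_camera, camera_model
def K(m): 
    f=200/np.tan(np.radians(m["vertical_fov"])/2); return f,m["cx"],m["cy"],np.array(m["xyz"]),np.array(m["rotation"])
def cloud(name):
    im,d=read_camera(name); f,cx,cy,t,R=K(camera_model(name))
    v,u=np.mgrid[0:400,0:640]; P=np.stack([(u-cx)/f*d,(v-cy)/f*d,d],-1)@R.T+t
    P[d==0]=np.nan; return im,P
def ray(name,u,v,z):
    f,cx,cy,t,R=K(camera_model(name)); r=R@np.array([(u-cx)/f,(v-cy)/f,1]); return t+r*(z-t[2])/r[2]
E
python3 - <<'E'
from h import *
o=arm.get_obs(); print(o["time_s"],o["eef_pos"],o["tool_rot"],o["width"])
for n in("top","scene"):
    im,P=cloud(n); m=camera_model(n); print(n,m); np.save(n+".npy",P); cv2.imwrite(f"pics/{n}0.png",im)
    print(np.isnan(P[...,0]).mean())
E
```

```text
pics
0.0 [0.14263049 0.60766842 0.19501738] [[-9.73472199e-01  2.28803611e-01 -8.86555167e-04]
 [ 2.28804992e-01  9.73470105e-01 -2.05681484e-03]
 [ 3.92428290e-04 -2.20510031e-03 -9.99997492e-01]] 0.08529104952460453
top {'vertical_fov': 45.140347355612136, 'cx': 318.8947855125679, 'cy': 200.85427104847798, 'xyz': array([ 0.4112629 , -0.01089011,  1.26900135]), 'rotation': array([[-0.00358317, -0.99439495,  0.1056686 ],
       [-0.99997556,  0.00419738,  0.00559082],
       [-0.00600301, -0.10564598, -0.99438568]])}
0.00403125
scene {'vertical_fov': 51.0693614723641, 'cx': 319.54442492731397, 'cy': 198.8757878125796, 'xyz': array([1.03682047, 0.24841033, 1.04155516]), 'rotation': array([[-0.39103228,  0.78407786, -0.48199135],
       [ 0.9203102 ,  0.32679241, -0.21502525],
       [-0.01108542, -0.52766337, -0.84938123]])}
0.00403515625
```

View pics/top0.png

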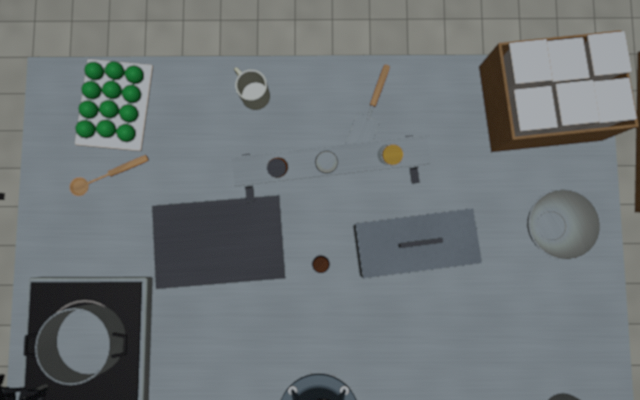

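View pics/scene0.png

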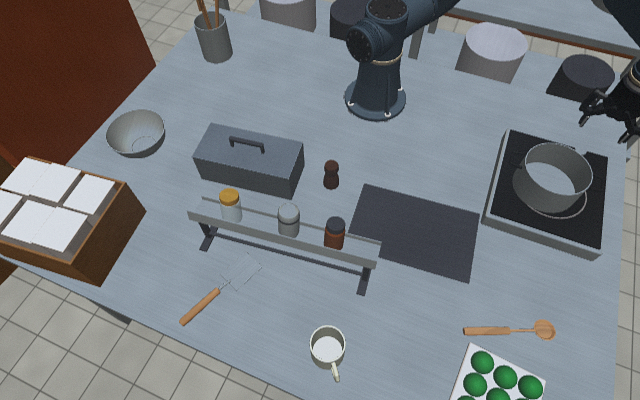

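```bash
python3 - <<'E'
from h import *
P=np.load("top.npy"); S=np.load("scene.npy")
def rect(Q,lab):
    r=cv2.minAreaRect(Q[:,:2].astype(np.float32)*1000); print(lab,len(Q),np.round(r[0],1),np.round(r[1],1),round(r[2],2),"z",np.round(np.median(Q[:,2]),4))
def win(P,a,b,c,d,z0,z1,big=True):
    W=P[c:d,a:b]; m=((W[...,2]>z0)&(W[...,2]<z1)).astype(np.uint8)
    if big:
        n,l,st,_=cv2.connectedComponentsWithStats(m); m=l==1+np.argmax(st[1:,4])
    return W[m>0]
for lab,a in(("top",(P,340,500,195,290)),("scene",(S,180,320,110,210))):
    rect(win(*a,.103,.116),"lid "+lab); rect(win(*a,.135,.16),"handle "+lab)
rect(win(P,140,300,185,300,-.02,.03),"tray?")
im=cv2.imread("pics/top0.png"); g=im[...,1]<75; 
m=np.zeros((400,640),np.uint8); m[190:300,140:300]=g[190:300,140:300]
n,l,st,_=cv2.connectedComponentsWithStats(m); k=1+np.argmax(st[1:,4]); rect(P[l==k],"tray")
print("bench z",np.nanmedian(P[300:360,200:500,2]),np.nanmedian(S[140:180,330:345,2]))
rect(win(P,305,335,250,280,.08,.12),"mill top"); rect(win(S,320,345,155,175,.08,.12),"mill scene")
for n,(u,v) in dict(amber=(277,167),steel=(326,161),brass=(393,155)).items():
    rect(win(P,u-16,u+16,v-16,v+16,.17,.25),n+" top")
for n,(u,v) in dict(amber=(335,225),steel=(288,212),brass=(230,197)).items():
    Q=win(S,u-16,u+16,v-16,v+16,.17,.25); rect(Q,n+" scn")
    q=Q[Q[:,2]>np.percentile(Q[:,2],60)]; rect(q,"   top part")
# ledge points
W=P[130:190,230:432].reshape(-1,3); q=W[(W[:,2]>.095)&(W[:,2]<.15)]; rect(q,"ledge")
W=S[190:275,180:385].reshape(-1,3); q=W[(W[:,2]>.095)&(W[:,2]<.15)]; rect(q,"ledge sc")
E
```

```text
lid top 6382 [ 433.6 -241.4] [133.1 287.8] 7.09 z 0.1094
handle top 226 [ 433.5 -240.8] [12.  99.3] 7.09 z 0.147
lid scene 3665 [ 433.2 -241.3] [137.7 288.2] 7.14 z 0.1107
handle scene 182 [ 433.1 -241.8] [ 15.1 100.6] 7.04 z 0.1471
tray? 18088 [440.4 261.7] [426.5 300.8] 89.9 z 0.002
tray 10460 [576.1 190.3] [0. 0.] 0.0 z nan
bench z -0.0006167018953175951 0.0019195141675558691
mill top 217 [381.8  -6.8] [38.3 39.1] 64.07 z 0.0953
mill scene 154 [381.5  -5.2] [39.1 38.7] 69.07 z 0.0951
amber top 326 [606.3  92.8] [45.4 47.4] 72.56 z 0.1943
steel top 415 [617.4 -20.2] [51.9 50.4] 50.81 z 0.2017
brass top 387 [ 632.4 -168.4] [51.  43.4] 52.12 z 0.1981
amber scn 392 [607.7  93.4] [50.9 44.2] 24.08 z 0.194
   top part 157 [605.2  94. ] [40.5 38.5] 88.59 z 0.1977
steel scn 451 [620.2 -18.3] [51.7 49.6] 17.22 z 0.2002
   top part 180 [617.6 -19.6] [38.9 36.8] 21.22 z 0.2054
brass scn 420 [ 634.6 -169.9] [54.9 47.8] 2.33 z 0.1974
   top part 168 [ 635.5 -170.1] [40.8 43.3] 7.62 z 0.201
ledge 4727 [630.9 -32.9] [ 73.5 481.8] 6.21 z 0.1152
ledge sc 4085 [631.6 -33.3] [ 78.7 480.5] 6.37 z 0.1187
```

```bash
cat >> h.py <<'E'
from scipy.spatial.transform import Rotation as Ro
def Rt(yaw,tilt=0): return (Ro.from_euler('z',yaw,degrees=True)*Ro.from_euler('y',-tilt,degrees=True)).as_matrix()@np.array([[0,1,0],[1,0,0],[0,0,-1.]])
def go(*wps):
    "print shift (cm, tool axes now) and turn (deg) to each waypoint (pos, yaw, tilt), all from the pose now"
    o=arm.get_obs(); p=np.array(o["eef_pos"]); R=np.array(o["tool_rot"])
    print("t",round(o["time_s"],2),"pos",p.round(4),"w",round(o["width"],4),"F",np.round(o["wrist_force"],1))
    for q,yaw,tilt in wps: print((R.T@(np.array(q)-p)*100).round(2), np.degrees(Ro.from_matrix(R.T@Rt(yaw,tilt)).as_rotvec()).round(2))
E
python3 - <<'E'
from h import *
im=cv2.imread("pics/top0.png"); m=np.zeros((400,640),np.uint8); m[185:300,140:300]=(im[185:300,140:300].max(2)<85)
m=cv2.morphologyEx(m,cv2.MORPH_OPEN,np.ones((7,7)))
c=max(cv2.findContours(m,0,1)[0],key=cv2.contourArea)[:,0]
print("tray",cv2.minAreaRect(np.float32([ray("top",u,v,.004)[:2]*1000 for u,v in c])))
S=np.load("scene.npy"); P=np.load("top.npy")
for W in (P[130:190,230:432],S[190:275,180:385]):
    a=np.radians(6.3); q=W.reshape(-1,3)-[.632,-.033,.115]; x=q[:,0]*np.cos(a)+q[:,1]*np.sin(a); y=-q[:,0]*np.sin(a)+q[:,1]*np.cos(a)
    k=(abs(x)<.027)&(abs(y)<.235)&(abs(q[:,2]-x*.2126)<.008); A=np.c_[x,y,np.ones(len(x))][k]
    s=np.linalg.lstsq(A,q[k,2],rcond=None)[0]; print(k.sum(),"slope",np.degrees(np.arctan(s[0])),s[1],"z0",s[2]+.115)
    k=(q[:,2]>x*.2126+.02)&(x>.015)&(x<.045)&(q[:,2]<.045); print("back top pts y",y[k].min(),y[k].max(),"x at y bins",[round(float(np.median(x[k&(abs(y-b)<.03)])),4) for b in(-.2,-.05,.05,.2)])
L=[.4335,-.241]
go(([.25,.5,.30],7,0),([.42,.2,.30],7,0),(L+[.25],7.1,0))
E
```

```text
tray ((454.93505859375, 263.50201416015625), (244.4060821533203, 334.8189392089844), 4.603998184204102)
3168 slope 12.139452892677927 6.406088586424796e-05 z0 0.11414009665654834
back top pts y -0.23795303533163445 0.23592907964877766 x at y bins [0.0299, 0.0299, 0.0298, 0.0301]
1571 slope 12.778200130607827 0.0009696909112777618 z0 0.1159931884958615
back top pts y -0.23942921879856874 0.239971896232878 x at y bins [0.0313, 0.0312, 0.0308, 0.0308]
t 0.1 pos [0.1427 0.6078 0.1951] w 0.0855 F [-0.2 -0.9 -0.3]
[-12.91  -8.06 -10.48] [-1.100e-01  5.000e-02  6.978e+01]
[-36.32 -33.37 -10.44] [-1.100e-01  5.000e-02  6.978e+01]
[-47.73 -75.98  -5.36] [-1.100e-01  5.000e-02  6.968e+01]
```

Call:
drive_tool --pt "-6 -4 -10.5 0 0 20 -1" --pt "-12 -8 -10.5 0 0 40 -1" --pt "-20 -16 -10.5 0 0 69.7 -1" --pt "-24 -20 -10.5 0 0 69.7 -1" --pt "-28 -24 -10.5 0 0 69.7 -1"

```text
time_s: 0.6
eef_pos: [0.2778, 0.4326, 0.2847]
tool_rot: [[-0.552, 0.834, 0.0], [0.834, 0.552, -0.001], [-0.001, -0.0, -1.0]]
wrist_force: [1.2, 0.0, -0.6]
width: 0.0852
```

```bash
python3 -c "
from h import *
go(([.42,.2,.3],7,0),([.4335,-.241,.25],7.1,0))"
```

```text
t 0.6 pos [0.2778 0.4326 0.2847] w 0.0852 F [ 1.2  0.  -0.6]
[-27.24  -0.98  -1.5 ] [-1.00e-02  7.00e-02  2.65e+01]
[-64.76 -24.19   3.55] [-1.00e-02  7.00e-02  2.64e+01]
```

Call:
drive_tool --pt "-5.5 -0.2 -1.5 0 0 8.5 -1" --pt "-11 -0.4 -1.5 0 0 17 -1" --pt "-16 -0.6 -1.5 0 0 26.4 -1" --pt "-21 -0.8 -1.5 0 0 26.4 -1" --pt "-27.2 -1 -1.5 0 0 26.4 -1"

```text
time_s: 1.1
eef_pos: [0.4065, 0.2202, 0.2999]
tool_rot: [[-0.123, 0.992, -0.0], [0.992, 0.123, -0.001], [-0.001, -0.0, -1.0]]
wrist_force: [2.2, -0.1, 0.0]
width: 0.0854
```

```bash
python3 -c "
from h import *
go(([.4335,-.241,.25],7.1,0))"
```

```text
t 1.1 pos [0.4065 0.2202 0.2999] w 0.0854 F [ 2.2 -0.1  0. ]
[-46.09  -3.01   5.04] [-0.01  0.06 -0.02]
```

Call:
drive_tool --pt "-5 -0.3 0 0 0 0 -0.5" --pt "-10 -0.6 0 0 0 0 -0.5" --pt "-15 -1 1 0 0 0 -0.5" --pt "-20 -1.5 2 0 0 0 -0.5" --pt "-24 -2 3 0 0 0 -0.5"

```text
time_s: 1.6
eef_pos: [0.416, -0.0226, 0.2699]
tool_rot: [[-0.123, 0.992, 0.001], [0.992, 0.123, -0.001], [-0.001, 0.001, -1.0]]
wrist_force: [1.3, 0.5, -0.2]
width: 0.064
```

Call:
drive_tool --pt "-5 -0.2 0.5 0 0 0 -0.5" --pt "-10 -0.4 1 0 0 0 -0.5" --pt "-15 -0.6 1.5 0 0 0 -0.5" --pt "-20 -0.8 2 0 0 0 -0.5" --pt "-22 -1 2 0 0 0 -0.5"

```text
time_s: 2.1
eef_pos: [0.4331, -0.2464, 0.2494]
tool_rot: [[-0.119, 0.993, 0.0], [0.993, 0.119, -0.002], [-0.002, 0.0, -1.0]]
wrist_force: [-0.0, 0.5, -0.5]
width: 0.0642
```

```bash
python3 -c "
from h import *
go(([.4335,-.241,.15],7.1,0),([.4335,-.241,.126],7.1,0))"
```

```text
t 2.1 pos [ 0.4331 -0.2464  0.2494] w 0.0642 F [-0.   0.5 -0.5]
[0.56 0.11 9.94] [ 0.01  0.13 -0.24]
[ 0.56  0.11 12.34] [ 0.01  0.13 -0.24]
```

Call:
drive_tool --pt "0.3 0.1 3 0 0 0 -0.5" --pt "0.6 0.1 7 0 0 -0.2 -0.5" --pt "0.6 0.1 10 0 0 -0.2 -0.5" --pt "0.6 0.1 12.3 0 0 -0.2 -0.5" --pt "0.6 0.1 12.3 0 0 -0.2 -0.5"

```text
time_s: 2.6
eef_pos: [0.431, -0.2387, 0.1234]
tool_rot: [[-0.123, 0.992, -0.006], [0.992, 0.123, 0.003], [0.004, -0.005, -1.0]]
wrist_force: [-0.6, -0.3, -0.3]
width: 0.0639
```

Call:
drive_tool --pt "0 0 0 0 0 0 1" --pt "0 0 0 0 0 0 1" --pt "0 0 0 0 0 0 1" --pt "0 0 0 0 0 0 1" --pt "0 0 0 0 0 0 1" --newtons 60

```text
time_s: 3.1
eef_pos: [0.4315, -0.239, 0.1242]
tool_rot: [[-0.123, 0.992, -0.004], [0.992, 0.123, 0.002], [0.003, -0.004, -1.0]]
wrist_force: [-0.6, -0.3, 0.2]
width: -0.0001
```

```bash
python3 -c "
from h import *
go(([.4335,-.241,.26],7.1,0)); print(arm.get_obs()['tool_rot'])"
```

```text
t 3.1 pos [ 0.4315 -0.239   0.1242] w -0.0001 F [-0.6 -0.3  0.2]
[ -0.19   0.12 -13.59] [-0.23 -0.15 -0.05]
[[-0.12268639  0.99243588 -0.00436758]
 [ 0.99244226  0.12269602  0.0020093 ]
 [ 0.00252999 -0.00408806 -0.99998844]]
```

```bash
python3 - <<'E'
from h import *
a,P=cloud("top"); b,S=cloud("scene"); cv2.imwrite("pics/a1.png",np.hstack([cv2.resize(a[180:320,300:520],(390,248)),cv2.resize(b[80:230,150:400],(410,248))]))
def rect(Q,l): r=cv2.minAreaRect(Q[:,:2].astype(np.float32)*1000); print(l,len(Q),r,np.median(Q[:,2]))
for W in(P[195:300,340:520],S[100:210,150:330]):
    Q=W.reshape(-1,3); rect(Q[(Q[:,2]>.103)&(Q[:,2]<.116)&(Q[:,0]<.55)],"lid")
E
```

```text
lid 2879 ((433.6501159667969, -241.7218780517578), (133.08534240722656, 288.28662109375), 7.103614807128906) 0.10942756852111502
lid 3480 ((427.8390808105469, -196.90020751953125), (138.53848266601562, 379.5885314941406), 7.104458808898926) 0.11074379110909538
```

View pics/a1.png

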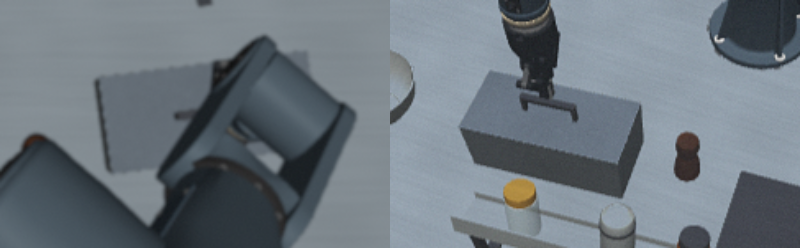

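```bash
python3 - <<'E'
from h import *
b,S=cloud("scene"); c=b[70:160,200:320]; cv2.imwrite("pics/a2.png",cv2.resize(c,(800,600),interpolation=cv2.INTER_CUBIC))
for (v0,v1,u0,u1) in((80,140,220,280),):
    W=S[v0:v1,u0:u1]
    for z in np.arange(.115,.19,.008):
        m=(W[...,2]>z)&(W[...,2]<z+.008); q=W[m]
        if len(q): print(round(z,3),len(q),"x",q[:,0].min().round(3),np.median(q[:,0]).round(3),q[:,0].max().round(3),"y",q[:,1].min().round(3),np.median(q[:,1]).round(3),q[:,1].max().round(3))
E
```

```text
0.115 5 x 0.374 0.4 0.415 y -0.34 -0.253 -0.209
0.139 5 x 0.43 0.441 0.445 y -0.286 -0.283 -0.266
0.147 39 x 0.431 0.437 0.446 y -0.291 -0.272 -0.247
0.155 2 x 0.435 0.436 0.437 y -0.232 -0.231 -0.23
0.163 10 x 0.422 0.438 0.444 y -0.242 -0.231 -0.227
0.171 21 x 0.418 0.439 0.446 y -0.243 -0.231 -0.226
0.179 15 x 0.425 0.439 0.445 y -0.242 -0.23 -0.228
0.187 11 x 0.422 0.436 0.445 y -0.234 -0.228 -0.225
```

View pics/a2.png

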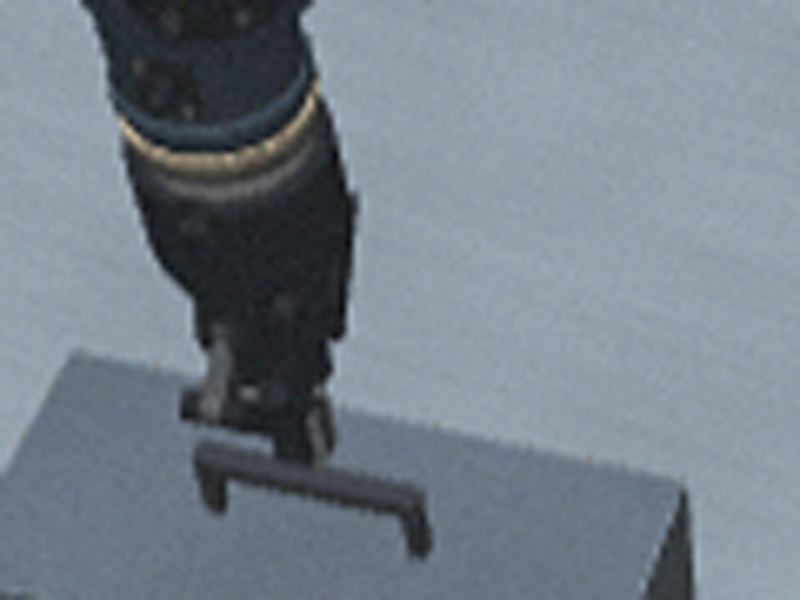

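Call:
drive_tool --pt "0 0 -3 0 0 0 1" --pt "0 0 -6 0 0 0 1" --pt "0 0 -8 0 0 0 1" --pt "0 0 -8 0 0 0 1" --pt "0 0 -8 0 0 0 1"

```text
time_s: 3.75
eef_pos: [0.4314, -0.2389, 0.2036]
tool_rot: [[-0.123, 0.992, -0.005], [0.992, 0.123, 0.003], [0.003, -0.005, -1.0]]
wrist_force: [-0.2, -0.8, -0.3]
width: 0.0001
```

```bash
python3 - <<'E'
from h import *
go()
b,S=cloud("scene"); c=b[40:160,190:350]; cv2.imwrite("pics/a3.png",cv2.resize(c,(800,600),interpolation=cv2.INTER_CUBIC))
W=S[30:140,200:330]
for z in np.arange(.155,.30,.008):
        m=(W[...,2]>z)&(W[...,2]<z+.008); q=W[m]
        if len(q): print(round(z,3),len(q),"x",q[:,0].min().round(3),np.median(q[:,0]).round(3),q[:,0].max().round(3),"y",q[:,1].min().round(3),np.median(q[:,1]).round(3),q[:,1].max().round(3))
E
```

```text
t 3.75 pos [ 0.4314 -0.2389  0.2036] w 0.0001 F [-0.2 -0.8 -0.3]
0.235 1 x 0.437 0.437 0.437 y -0.232 -0.232 -0.232
0.243 17 x 0.423 0.438 0.446 y -0.242 -0.231 -0.227
0.251 21 x 0.427 0.442 0.446 y -0.246 -0.232 -0.227
0.259 22 x 0.423 0.44 0.446 y -0.243 -0.23 -0.226
0.267 14 x 0.424 0.435 0.444 y -0.232 -0.229 -0.226
0.275 12 x 0.418 0.431 0.446 y -0.232 -0.229 -0.225
0.283 28 x 0.406 0.435 0.458 y -0.245 -0.228 -0.222
0.291 51 x 0.389 0.444 0.466 y -0.246 -0.23 -0.221
0.299 36 x 0.384 0.447 0.476 y -0.247 -0.23 -0.22
```

View pics/a3.png

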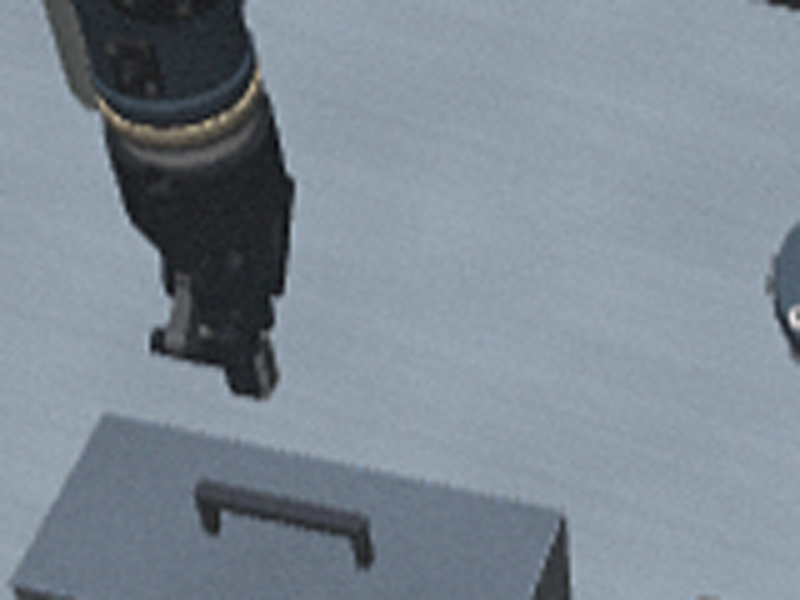

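```bash
python3 - <<'E'
from h import *
f,cx,cy,t,R=K(camera_model("scene"))
def pr(p): q=R.T@(np.array(p)-t); return (q[:2]/q[2]*f+[cx,cy]).round(1)
o=arm.get_obs(); p=o["eef_pos"]
for dz in(0,.02,.034,.05): print(dz,pr(p+[0,0,dz]))
S=np.load("scene.npy").reshape(-1,3)
k=(np.hypot(S[:,0]-.143,S[:,1]-.608)<.08)&(S[:,2]>.14); q=S[k]; q=q[np.argsort(q[:,2])][:25]; print(q.round(3))
E
```

```text
0 [243.3 126.5]
0.02 [242.1 121.4]
0.034 [241.2 117.7]
0.05 [240.1 113.3]
[[0.177 0.656 0.14 ]
 [0.135 0.613 0.14 ]
 [0.151 0.627 0.14 ]
 [0.211 0.641 0.14 ]
 [0.181 0.673 0.14 ]
 [0.117 0.567 0.14 ]
 [0.127 0.597 0.14 ]
 [0.134 0.608 0.14 ]
 [0.187 0.642 0.141]
 [0.157 0.63  0.141]
 [0.123 0.573 0.141]
 [0.177 0.651 0.141]
 [0.119 0.572 0.141]
 [0.131 0.607 0.141]
 [0.117 0.559 0.141]
 [0.137 0.61  0.141]
 [0.181 0.658 0.141]
 [0.194 0.642 0.141]
 [0.127 0.599 0.141]
 [0.181 0.666 0.141]
 [0.17  0.635 0.141]
 [0.201 0.643 0.141]
 [0.124 0.588 0.141]
 [0.116 0.572 0.141]
 [0.119 0.583 0.142]]
```

Call:
drive_tool --pt "0 -2 0 0 0 0 1" --pt "0 -4 2 0 0 0 1" --pt "0 -4 6 0 0 0 1" --pt "0 -4 10 0 0 0 1" --pt "0 -4 10.8 0 0 0 1"

```text
time_s: 4.3
eef_pos: [0.3872, -0.2399, 0.0909]
tool_rot: [[-0.122, 0.992, -0.014], [0.992, 0.122, 0.012], [0.014, -0.013, -1.0]]
wrist_force: [-0.6, 0.2, 0.3]
width: 0.0004
```

Call:
drive_tool --pt "0 0 0.2 0 0 0 1" --pt "0 0 0.4 0 0 0 1" --pt "0 0 0.5 0 0 0 1" --pt "0 0 0.6 0 0 0 1" --pt "0 0 0.7 0 0 0 1"

```text
time_s: 4.8
eef_pos: [0.3877, -0.2403, 0.0847]
tool_rot: [[-0.122, 0.992, -0.013], [0.992, 0.122, 0.01], [0.012, -0.011, -1.0]]
wrist_force: [0.3, -0.3, -0.1]
width: -0.0001
```

Call:
drive_tool --pt "0 0 0.1 0 0 0 1" --pt "0 0 0.2 0 0 0 1" --pt "0 0 0.3 0 0 0 1" --pt "0 0 0.35 0 0 0 1" --pt "0 0 0.4 0 0 0 1"

```text
time_s: 5.3
eef_pos: [0.3876, -0.2402, 0.0807]
tool_rot: [[-0.122, 0.992, -0.013], [0.992, 0.122, 0.01], [0.012, -0.011, -1.0]]
wrist_force: [0.3, -0.0, -0.2]
width: 0.0
```

Call:
drive_tool --pt "0 0 0.1 0 0 0 1" --pt "0 0 0.2 0 0 0 1" --pt "0 0 0.3 0 0 0 1" --pt "0 0 0.3 0 0 0 1" --pt "0 0 0.3 0 0 0 1"

```text
time_s: 5.8
eef_pos: [0.3876, -0.2402, 0.0776]
tool_rot: [[-0.122, 0.992, -0.013], [0.992, 0.122, 0.01], [0.012, -0.011, -1.0]]
wrist_force: [0.5, 0.4, -0.0]
width: 0.0001
```

Call:
drive_tool --pt "0 0 0.1 0 0 0 1" --pt "0 0 0.2 0 0 0 1" --pt "0 0 0.3 0 0 0 1" --pt "0 0 0.3 0 0 0 1" --pt "0 0 0.3 0 0 0 1"

```text
time_s: 6.3
eef_pos: [0.3876, -0.2402, 0.0748]
tool_rot: [[-0.122, 0.992, -0.013], [0.992, 0.122, 0.01], [0.012, -0.011, -1.0]]
wrist_force: [-0.5, 0.3, 3.8]
width: 0.0003
```

```bash
python3 - <<'E'
from h import *
go(); print(arm.get_obs()["joints"])
b,S=cloud("scene"); c=b[70:160,200:320]; cv2.imwrite("pics/a4.png",cv2.resize(c,(600,450),interpolation=cv2.INTER_CUBIC))
W=S[70:140,200:280]; 
for z in np.arange(.112,.18,.004):
        m=(W[...,2]>z)&(W[...,2]<z+.004); q=W[m]
        if len(q): print(round(z,3),len(q),"x",np.median(q[:,0]).round(3),"y",np.median(q[:,1]).round(3))
E
```

```text
t 6.3 pos [ 0.3876 -0.2402  0.0748] w 0.0003 F [-0.5  0.3  3.8]
[-0.79929058  0.52111974  1.94711898 -0.00299787  0.68953467 -0.91945328]
0.112 156 x 0.399 y -0.331
0.116 7 x 0.394 y -0.23
0.12 10 x 0.396 y -0.232
0.124 8 x 0.398 y -0.234
0.128 6 x 0.399 y -0.235
0.132 7 x 0.394 y -0.232
0.136 5 x 0.385 y -0.23
0.14 4 x 0.392 y -0.231
0.144 19 x 0.437 y -0.277
0.148 38 x 0.436 y -0.267
0.152 3 x 0.396 y -0.229
0.156 16 x 0.395 y -0.229
0.16 18 x 0.399 y -0.232
0.164 15 x 0.403 y -0.23
0.168 11 x 0.404 y -0.232
0.172 14 x 0.402 y -0.233
0.176 19 x 0.396 y -0.228
```

View pics/a4.png

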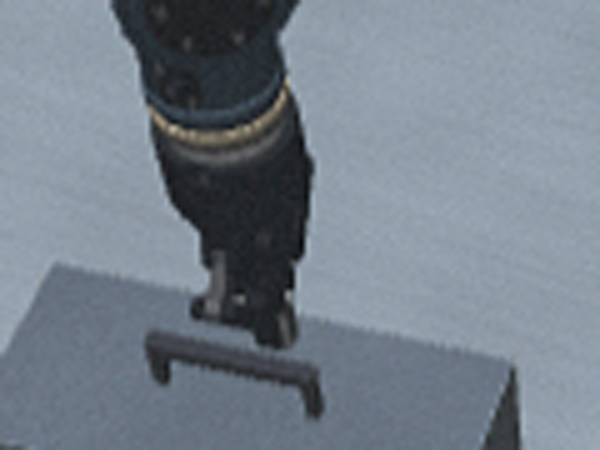

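```bash
cat >> h.py <<'E'
OFF=.035
_go=go
def go(*wps): _go(*[(np.array(q)+OFF*Rt(y,t)[:,2],y,t) for q,y,t in wps])
E
python3 -c "
from h import *
go(([.3876,-.2402,.17],7.1,0),([.4335,-.241,.17],7.1,0),([.4335,-.241,.124],7.1,0))"
```

```text
t 6.35 pos [ 0.3876 -0.2402  0.0748] w -0.0 F [-0.5 -0.5  4. ]
[ 0.07 -0.06 -6.02] [-0.65 -0.67 -0.08]
[-0.57  4.48 -6.08] [-0.65 -0.67 -0.08]
[-0.62  4.53 -1.48] [-0.65 -0.67 -0.08]
```

Call:
drive_tool --pt "0 0 -3 0 0 0 -0.5" --pt "0 0 -6 -0.3 -0.3 0 -0.5" --pt "-0.5 2.2 -6 -0.7 -0.7 0 -0.5" --pt "-0.6 4.5 -6 -0.7 -0.7 0 -0.5" --pt "-0.6 4.5 -6 -0.7 -0.7 0 -0.5"

```text
time_s: 6.85
eef_pos: [0.4364, -0.2422, 0.1347]
tool_rot: [[-0.124, 0.992, 0.004], [0.992, 0.124, -0.003], [-0.003, 0.004, -1.0]]
wrist_force: [-0.4, -0.5, 0.1]
width: 0.064
```

Call:
drive_tool --pt "0 0 1.5 0 0 0 -0.5" --pt "0 0 3 0 0 0 -0.5" --pt "0 0 4 0 0 0 -0.5" --pt "0 0 4.6 0 0 0 -0.5" --pt "0 0 4.6 0 0 0 -0.5"

```text
time_s: 7.35
eef_pos: [0.4357, -0.2418, 0.0878]
tool_rot: [[-0.123, 0.992, 0.002], [0.992, 0.123, -0.001], [-0.001, 0.002, -1.0]]
wrist_force: [-0.1, -0.1, 0.6]
width: 0.0642
```

Call:
drive_tool --pt "0 0 0 0 0 0 1" --pt "0 0 0 0 0 0 1" --pt "0 0 0 0 0 0 1" --pt "0 0 0 0 0 0 1" --pt "0 0 0 0 0 0 1" --newtons 60

```text
time_s: 7.85
eef_pos: [0.4348, -0.242, 0.0883]
tool_rot: [[-0.124, 0.992, 0.001], [0.992, 0.124, -0.002], [-0.002, 0.001, -1.0]]
wrist_force: [-4.3, -1.8, 5.8]
width: 0.0109
```

```bash
python3 -c "
from h import *
go(([.4335,-.241,.235],7.1,0));print(arm.get_obs()['tool_rot'].round(4))"
```

```text
t 7.85 pos [ 0.4348 -0.242   0.0883] w 0.0109 F [-4.3 -1.8  5.8]
[  0.09  -0.11 -11.17] [0.03 0.09 0.04]
[[-1.243e-01  9.922e-01  7.000e-04]
 [ 9.922e-01  1.243e-01 -1.500e-03]
 [-1.600e-03  5.000e-04 -1.000e+00]]
```

Call:
drive_tool --pt "0 0 -1 0 0 0 1" --pt "0 0 -2.5 0 0 0 1" --pt "0 0 -4.5 0 0 0 1" --pt "0 0 -7 0 0 0 1" --pt "0 0 -9 0 0 0 1"

```text
time_s: 8.35
eef_pos: [0.4351, -0.2415, 0.1795]
tool_rot: [[-0.124, 0.992, 0.002], [0.992, 0.124, -0.001], [-0.001, 0.002, -1.0]]
wrist_force: [0.7, -0.3, -4.8]
width: 0.0111
```

Call:
drive_tool --pt "0 0 -2 0 0 0 1" --pt "0 0 -4 0 0 0 1" --pt "0 0 -5 0 0 0 1" --pt "0 0 -5 0 0 0 1" --pt "0 0 -5 0 0 0 1"

```text
time_s: 8.85
eef_pos: [0.4346, -0.2408, 0.2288]
tool_rot: [[-0.124, 0.992, 0.001], [0.992, 0.124, -0.0], [-0.0, 0.001, -1.0]]
wrist_force: [0.3, 1.1, -4.4]
width: 0.0105
```

```bash
python3 -c "
from h import *
go(([.445,.262,.27],6,0),([.445,.262,.1],6,0))"
```

```text
t 8.85 pos [ 0.4346 -0.2408  0.2288] w 0.0105 F [ 0.3  1.1 -4.4]
[49.76  7.27 -0.62] [0.06 0.01 1.13]
[49.76  7.25 16.38] [0.06 0.01 1.13]
```

Call:
drive_tool --pt "2.5 0.5 0 0 0 0 1" --pt "6.5 1 0 0 0 0 1" --pt "11 1.6 0 0 0 0 1" --pt "15.5 2.2 0 0 0 0 1" --pt "20 3 0 0 0 0 1"

```text
time_s: 9.35
eef_pos: [0.4381, -0.0367, 0.2274]
tool_rot: [[-0.123, 0.992, -0.002], [0.992, 0.123, 0.001], [0.002, -0.002, -1.0]]
wrist_force: [1.1, -0.4, -4.4]
width: 0.0112
```

Call:
drive_tool --pt "4.5 0.6 0 0 0 0 1" --pt "9 1.2 0 0 0 0 1" --pt "13.5 2 0 0 0 0 1" --pt "18 2.6 0 0 0 0 1" --pt "21 3 0 0 0 0 1"

```text
time_s: 9.85
eef_pos: [0.4407, 0.1782, 0.2263]
tool_rot: [[-0.125, 0.992, -0.005], [0.992, 0.125, 0.002], [0.003, -0.005, -1.0]]
wrist_force: [-0.4, -1.2, -3.0]
width: 0.0106
```

```bash
python3 -c "
from h import *
_go(([.445,.262,.2],6,0),([.445,.262,.064],6,0))"
```

```text
Traceback (most recent call last):
NameError: name '_go' is not defined. Did you mean: 'go'?
```

Call:
drive_tool --pt "4 0.7 0 0 0 0 1" --pt "8.3 1.5 2 0 0 0 1" --pt "8.3 1.5 6 0 0 0 1" --pt "8.3 1.5 10 0 0 0 1" --pt "8.3 1.5 13 0 0 0 1"

```text
time_s: 10.35
eef_pos: [0.442, 0.2627, 0.093]
tool_rot: [[-0.126, 0.992, -0.01], [0.992, 0.126, 0.0], [0.002, -0.01, -1.0]]
wrist_force: [0.4, 0.4, -4.4]
width: 0.0106
```

Call:
drive_tool --pt "0 0 0 0 0 0 1" --pt "0 0 0.8 0 0 0 1" --pt "0 0 1.6 0 0 0 1" --pt "0 0 2.3 0 0 0 1" --pt "0 0 2.6 0 0 0 1"

```text
time_s: 10.85
eef_pos: [0.4422, 0.2627, 0.0672]
tool_rot: [[-0.126, 0.992, -0.009], [0.992, 0.126, 0.001], [0.002, -0.009, -1.0]]
wrist_force: [-0.6, 0.5, -4.2]
width: 0.0108
```

Call:
drive_tool --pt "0 0 0.15 -0.5 0 0 1" --pt "0 0 0.3 -0.5 0 0 1" --pt "0 0 0.4 -0.5 0 0 1" --pt "0 0 0.5 -0.5 0 0 1" --pt "0 0 0.5 -0.5 0 0 1"

```text
time_s: 11.35
eef_pos: [0.4423, 0.2628, 0.0623]
tool_rot: [[-0.126, 0.992, 0.0], [0.992, 0.126, 0.002], [0.002, 0.0, -1.0]]
wrist_force: [0.4, -0.9, -2.4]
width: 0.0108
```

Call:
drive_tool --pt "0 0 0 0 0 0 -0.5" --pt "0 0 0 0 0 0 -0.5" --pt "0 0 0 0 0 0 -0.5" --pt "0 0 -2 0 0 0 -0.5" --pt "0 0 -6 0 0 0 -0.5"

```text
time_s: 11.85
eef_pos: [0.4402, 0.2618, 0.1208]
tool_rot: [[-0.125, 0.992, -0.006], [0.992, 0.125, -0.0], [0.001, -0.006, -1.0]]
wrist_force: [0.9, -0.2, 0.5]
width: 0.0642
```

Call:
drive_tool --pt "0 0 -4 0 0 0 -0.5" --pt "-4 0 -8 0 0 0 -0.5" --pt "-8 0 -10 0 0 0 -0.5" --pt "-12 0 -10 0 0 0 -0.5" --pt "-12 0 -10 0 0 0 -0.5"

```text
time_s: 12.35
eef_pos: [0.4575, 0.1391, 0.2222]
tool_rot: [[-0.12, 0.993, -0.003], [0.993, 0.12, -0.002], [-0.001, -0.003, -1.0]]
wrist_force: [-0.0, 1.0, -0.4]
width: 0.0639
```

```bash
python3 - <<'E'
from h import *
go()
a,P=cloud("top"); b,S=cloud("scene"); np.save("top1.npy",P); np.save("scene1.npy",S)
cv2.imwrite("pics/b1.png",np.vstack([cv2.resize(a[150:300,130:510],(760,300)),cv2.resize(b[60:250,150:500],(550,299)).__class__(shape=(299,760,3),dtype=np.uint8)*0+cv2.resize(b[60:250,150:500],(760,299))]))
cv2.imwrite("pics/top1.png",a); cv2.imwrite("pics/scene1.png",b)
def rect(Q,l): 
    if len(Q)>5: r=cv2.minAreaRect(Q[:,:2].astype(np.float32)*1000); print(l,len(Q),np.round(r[0],1),np.round(r[1],1),round(r[2],1),np.round(np.median(Q[:,2]),4))
c,s=np.cos(np.radians(7.1)),np.sin(np.radians(7.1))
def box(P): q=P.reshape(-1,3)-[.4336,-.2414,0]; return np.c_[q[:,0]*c+q[:,1]*s,-q[:,0]*s+q[:,1]*c,q[:,2]]
for n,W in(("top",P),("scene",S)):
    B=box(W); 
    for y in(-.108,-.054,0,.054,.108):
        k=(abs(B[:,1]-y)<.027)&(abs(B[:,0])<.056)&(B[:,2]>.083)&(B[:,2]<.13)
        if k.sum()>20: rect(B[k],f"{n} place {y}")
    k=(abs(B[:,0])<.075)&(abs(B[:,1])<.16)&(abs(B[:,2]-.08)<.004); rect(B[k],n+" rim(box frame)")
    Q=W.reshape(-1,3); rect(Q[(abs(Q[:,2]-.084)<.006)&(Q[:,1]>.08)&(Q[:,1]<.45)&(Q[:,0]>.33)&(Q[:,0]<.55)],n+" lid")
E
```

```text
t 12.35 pos [0.4575 0.1391 0.2222] w 0.0639 F [-0.   1.  -0.4]
top place -0.108 389 [   7.3 -109.2] [51.2 45.1] 87.7 0.104
top place -0.054 352 [ -3.1 -52.9] [46.  44.9] 87.8 0.0964
top place 0 375 [1.  0.3] [45.3 46. ] 3.0 0.1042
top place 0.054 334 [ 5.5 55.1] [44.8 44.8] 2.2 0.0883
top rim(box frame) 416 [0.4 0.2] [276.2 121.2] 90.0 0.0797
top lid 2160 [442.6 263.3] [133.  287.8] 6.9 0.0835
scene place -0.108 297 [ -10.8 -107.9] [88.8 47.4] 2.8 0.1043
scene place -0.054 239 [-16.6 -52.9] [48.2 75. ] 88.7 0.0972
scene place 0 295 [1.4 0.8] [47.4 46.5] 0.3 0.1044
scene place 0.054 216 [ 5.9 54.3] [47.8 46.3] 3.8 0.0898
scene rim(box frame) 524 [-0.5  0.2] [124.8 275.5] 0.3 0.0797
scene lid 4717 [442.3 263.6] [136.9 287.5] 7.2 0.0851
```

View pics/b1.png

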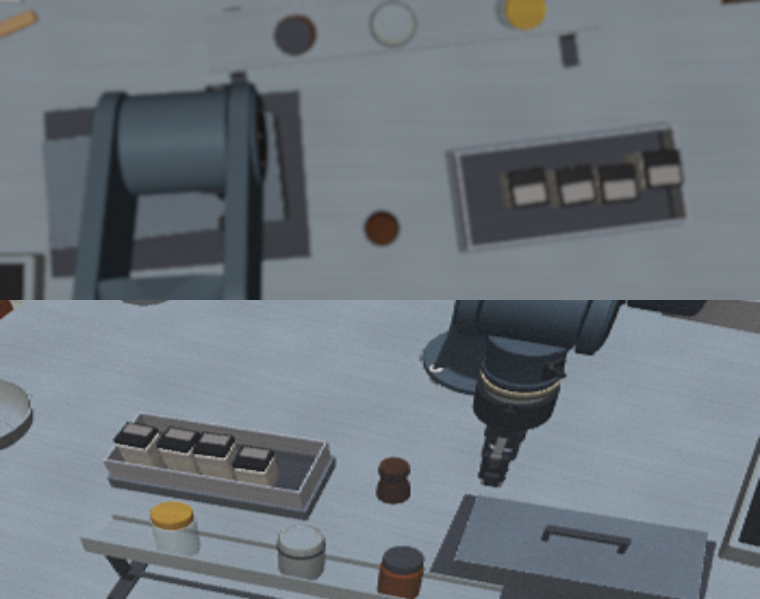

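```bash
cat >> h.py <<'E'
def bx(x,y,z): return Ro.from_euler('z',7.1,degrees=True).apply([x,y,0])+[.4336,-.2414,z]
def lg(x,y,z): return (Ro.from_euler('z',6.3,degrees=True)*Ro.from_euler('y',-12,degrees=True)).apply([x,y,z])+[.6335,-.033,.115]
def tip():
    o=arm.get_obs(); return np.array(o["eef_pos"])-OFF*np.array(o["tool_rot"])[:,2]
E
python3 - <<'E'
from h import *
go((bx(.0055,.0551,.15),7.1,0),(bx(.0055,.0551,.05),7.1,0))
P=np.load("top1.npy").reshape(-1,3)
for n,z in(("amber",.19),("steel",.2),("brass",.195)): pass
E
```

```text
t 12.45 pos [0.4559 0.1422 0.221 ] w 0.0644 F [-0.4  0.3 -0.6]
[-32.3   -6.32  10.6 ] [-0.35 -0.06 -0.04]
[-32.31  -6.26  20.6 ] [-0.35 -0.06 -0.04]
```

Call:
drive_tool --pt "-5 -1 0 -0.3 0 0 -0.36" --pt "-10 -2 0 -0.3 0 0 -0.36" --pt "-15 -3 0 -0.3 0 0 -0.36" --pt "-20 -4 2 -0.3 0 0 -0.36" --pt "-25 -5 4 -0.3 0 0 -0.36"

```text
time_s: 12.95
eef_pos: [0.4382, -0.1006, 0.1855]
tool_rot: [[-0.125, 0.992, 0.001], [0.992, 0.125, 0.001], [0.001, 0.001, -1.0]]
wrist_force: [0.5, 0.6, 0.3]
width: 0.0582
```

Call:
drive_tool --pt "-4 -0.7 2 0 0 0 -0.36" --pt "-7.3 -1.3 5 0 0 0 -0.36" --pt "-7.3 -1.3 6.6 0 0 0 -0.36" --pt "-7.3 -1.3 6.6 0 0 0 -0.36" --pt "-7.3 -1.3 6.6 0 0 0 -0.36"

```text
time_s: 13.45
eef_pos: [0.4345, -0.1731, 0.1191]
tool_rot: [[-0.127, 0.992, -0.001], [0.992, 0.127, 0.002], [0.002, -0.0, -1.0]]
wrist_force: [0.4, 0.5, -0.0]
width: 0.0583
```

```bash
python3 -c "
from h import *
go((bx(.0055,.0551,.05),7.1,0))"
```

```text
t 13.45 pos [ 0.4345 -0.1731  0.1191] w 0.0583 F [ 0.4  0.5 -0. ]
[-1.28 -0.38 10.4 ] [-0.02 -0.13  0.17]
```

Call:
drive_tool --pt "-0.6 -0.2 0 0 0 0 -0.36" --pt "-1.3 -0.4 1 0 0 0 -0.36" --pt "-1.3 -0.4 3 0 0 0 -0.36" --pt "-1.3 -0.4 5 0 0 0 -0.36" --pt "-1.3 -0.4 6 0 0 0 -0.36"

```text
time_s: 13.95
eef_pos: [0.4318, -0.1862, 0.0581]
tool_rot: [[-0.127, 0.992, -0.001], [0.992, 0.127, 0.003], [0.003, -0.001, -1.0]]
wrist_force: [0.7, 0.6, -0.6]
width: 0.0581
```

```bash
python3 -c "
from h import *
go((bx(.0055,.0551,.05),7.1,0))"
```

```text
t 13.95 pos [ 0.4318 -0.1862  0.0581] w 0.0581 F [ 0.7  0.6 -0.6]
[-0.    0.05  4.31] [-0.05 -0.16  0.2 ]
```

Call:
drive_tool --pt "0 0 1.5 0 0 0 -0.36" --pt "0 0 3 0 0 0 -0.36" --pt "0 0 4.3 0 0 0 -0.36" --pt "0 0 4.3 0 0 0 -0.36" --pt "0 0 4.3 0 0 0 -0.36"

```text
time_s: 14.45
eef_pos: [0.432, -0.1863, 0.0153]
tool_rot: [[-0.127, 0.992, -0.001], [0.992, 0.127, 0.002], [0.003, -0.001, -1.0]]
wrist_force: [-0.4, -0.3, -0.8]
width: 0.058
```

Call:
drive_tool --pt "0 0 0 0 0 0 0.3" --pt "0 0 0 0 0 0 0.3" --pt "0 0 0 0 0 0 0.3" --pt "0 0 0 0 0 0 0.3" --pt "0 0 0 0 0 0 0.3" --newtons 40

```text
time_s: 14.95
eef_pos: [0.4326, -0.1867, 0.016]
tool_rot: [[-0.127, 0.992, 0.0], [0.992, 0.127, 0.001], [0.001, 0.001, -1.0]]
wrist_force: [-1.8, -1.0, 6.0]
width: 0.0458
```

```bash
python3 -c "
from h import *
print(tip()); go((bx(.0055,.0551,.275),7,0),(lg(0,.198,.12),6.3,12))"
```

```text
[ 0.43255279 -0.18670989  0.05098131]
t 14.95 pos [ 0.4326 -0.1867  0.016 ] w 0.0458 F [-1.8 -1.   6. ]
[ 9.00e-02 -1.00e-02 -2.24e+01] [ 0.03 -0.08  0.32]
[ 32.53  20.48 -18.16] [-11.97  -0.18   1.  ]
```

Call:
drive_tool --pt "0 0 -4 0 0 0 0.3" --pt "0 0 -9 0 0 0 0.3" --pt "0 0 -14 0 0 0 0.3" --pt "0 0 -19 0 0 0 0.3" --pt "0 0 -23.5 0 0 0 0.3"

```text
time_s: 15.45
eef_pos: [0.4319, -0.1865, 0.2532]
tool_rot: [[-0.127, 0.992, 0.001], [0.992, 0.127, 0.001], [0.001, 0.001, -1.0]]
wrist_force: [0.2, -0.4, -1.8]
width: 0.0454
```

Call:
drive_tool --pt "4 0 0 0 0 0 0.3" --pt "8 0 0 0 0 0 0.3" --pt "12 2 0 0 0 0 0.3" --pt "16 4 0 0 0 0 0.3" --pt "20 7 0 0 0 0 0.3"

```text
time_s: 15.95
eef_pos: [0.4742, 0.0225, 0.2531]
tool_rot: [[-0.127, 0.992, -0.002], [0.992, 0.127, 0.001], [0.001, -0.001, -1.0]]
wrist_force: [0.7, -0.4, -0.9]
width: 0.0457
```

```bash
python3 -c "
from h import *
print(tip()); go((lg(0,.198,.16),6.3,12))"
```

```text
[0.47424429 0.02245029 0.28813754]
t 15.95 pos [0.4742 0.0225 0.2531] w 0.0457 F [ 0.7 -0.4 -0.9]
[12.32 12.84  1.58] [-12.08  -0.18   0.96]
```

Call:
drive_tool --pt "3 3 0 -2.5 0 0.3 0.3" --pt "6 6 0 -5 0 0.5 0.3" --pt "9 9 0.5 -7.5 0 0.8 0.3" --pt "12 12 1 -10 0 1 0.3" --pt "12.3 12.8 1.5 -12 0 1 0.3"

```text
time_s: 16.45
eef_pos: [0.587, 0.1644, 0.2375]
tool_rot: [[-0.113, 0.972, 0.207], [0.994, 0.109, 0.028], [0.005, 0.209, -0.978]]
wrist_force: [-1.2, -0.1, -1.9]
width: 0.0456
```

Call:
drive_tool --pt "0 0 0 0 0 0 0.3" --pt "0 0 0 0 0 0 0.3" --pt "0 0 0 0 0 0 0.3" --pt "0 0 0 0 0 0 0.3" --pt "0 0 0 0 0 0 0.3"

```text
time_s: 16.95
eef_pos: [0.5871, 0.1637, 0.2379]
tool_rot: [[-0.112, 0.972, 0.207], [0.994, 0.108, 0.028], [0.005, 0.209, -0.978]]
wrist_force: [-0.4, -0.3, -1.6]
width: 0.0459
```

```bash
python3 - <<'E'
from h import *
print(tip(),lg(0,.198,.16)); go((lg(0,.198,.16),6.3,12),(lg(0,.198,.06),6.3,12),(lg(0,.198,.047),6.3,12))
b,S=cloud("scene"); cv2.imwrite("pics/c1.png",cv2.resize(b[100:300,250:450],(600,600)))
E
```

```text
[0.57986896 0.16268259 0.27210358] [0.57870763 0.16015386 0.27150362]
t 16.95 pos [0.5871 0.1637 0.2379] w 0.0459 F [-0.4 -0.3 -1.6]
[-0.26 -0.16  0.03] [ 0.08 -0.28  0.06]
[-0.3  -0.17 10.03] [ 0.08 -0.28  0.06]
[-0.31 -0.17 11.33] [ 0.08 -0.28  0.06]
```

View pics/c1.png

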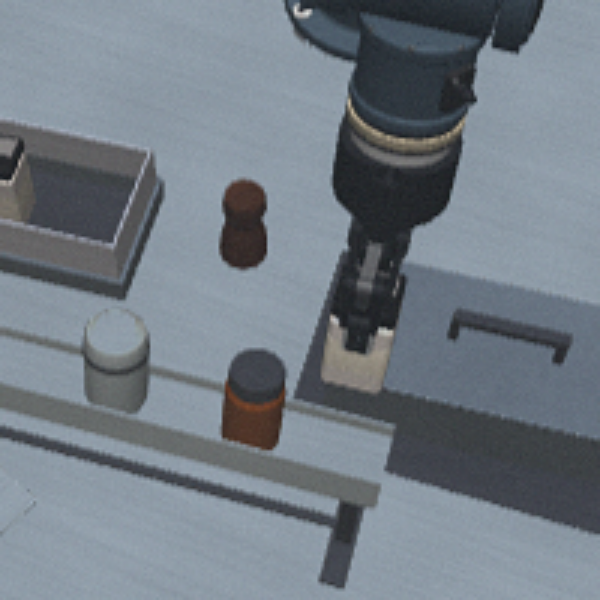

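```bash
cat >> h.py <<'E'
def inv_lg(P): return (Ro.from_euler('z',6.3,degrees=True)*Ro.from_euler('y',-12,degrees=True)).inv().apply(P-np.array([.6335,-.033,.115]))
E
python3 - <<'E'
from h import *
b,S=cloud("scene"); 
for (v0,v1,u0,u1) in ((205,230,355,380),):
    Q=inv_lg(S[v0:v1,u0:u1].reshape(-1,3)); k=(Q[:,2]>.09)&(abs(Q[:,0])<.07); Q=Q[k]
    for z in np.arange(.09,.17,.01):
        q=Q[(Q[:,2]>z)&(Q[:,2]<z+.01)]
        if len(q): print(z.round(3),len(q),"x",np.percentile(q[:,0],[10,50,90]).round(4),"y",np.percentile(q[:,1],[2,50,98]).round(4))
go((lg(0,.198,.047),6.3,12))
E
```

```text
0.11 7 x [0.0231 0.0239 0.0242] y [0.1841 0.1989 0.2096]
0.12 57 x [0.0226 0.0242 0.0255] y [0.1802 0.2007 0.2233]
0.13 68 x [0.022  0.0243 0.0258] y [0.1787 0.2012 0.2228]
0.14 63 x [0.0223 0.0245 0.0256] y [0.1802 0.2043 0.2234]
0.15 64 x [0.0225 0.0241 0.0255] y [0.1786 0.2    0.223 ]
0.16 46 x [0.023  0.0245 0.0299] y [0.1797 0.1998 0.2224]
0.17 61 x [0.0229 0.0255 0.0375] y [0.1784 0.2001 0.2209]
t 17.05 pos [0.5871 0.1639 0.2378] w 0.0454 F [-0.8 -0.9 -2.3]
[-0.33 -0.17 11.32] [ 0.08 -0.28  0.08]
```

Call:
drive_tool --pt "-0.3 -0.1 2.5 0 0 0 0.3" --pt "-0.3 -0.1 5 0 0 0 0.3" --pt "-0.3 -0.1 7.5 0 0 0 0.3" --pt "-0.3 -0.1 9.5 0 0 0 0.3" --pt "-0.3 -0.1 10.5 0 0 0 0.3"

```text
time_s: 17.55
eef_pos: [0.6076, 0.1633, 0.133]
tool_rot: [[-0.112, 0.972, 0.205], [0.994, 0.108, 0.028], [0.005, 0.206, -0.978]]
wrist_force: [-0.0, 0.2, -2.3]
width: 0.0455
```

Call:
drive_tool --pt "0 0 0.2 0 0 0 0.3" --pt "0 0 0.4 0 0 0 0.3" --pt "0 0 0.6 0 0 0 0.3" --pt "0 0 0.7 0 0 0 0.3" --pt "0 0 0.7 0 0 0 0.3"

```text
time_s: 18.05
eef_pos: [0.6093, 0.1636, 0.1268]
tool_rot: [[-0.112, 0.972, 0.206], [0.994, 0.108, 0.028], [0.005, 0.207, -0.978]]
wrist_force: [-0.4, -0.6, -1.0]
width: 0.0456
```

```bash
python3 -c "
from h import *
print(inv_lg(tip())); go((lg(0,.198,.047),6.3,12))"
```

```text
[2.70446278e-05 1.97904731e-01 4.70757667e-02]
t 18.05 pos [0.6093 0.1636 0.1268] w 0.0456 F [-0.4 -0.6 -1. ]
[-0.01 -0.    0.01] [-0.03 -0.28  0.06]
```

Call:
drive_tool --pt "0 0 0.1 0 0 0 0.3" --pt "0 0 0.15 0 0 0 0.3" --pt "0 0 0.15 0 0 0 -0.36" --pt "0 0 0.15 0 0 0 -0.36" --pt "0 0 0.15 0 0 0 -0.36"

```text
time_s: 18.55
eef_pos: [0.6099, 0.1636, 0.1256]
tool_rot: [[-0.112, 0.972, 0.206], [0.994, 0.108, 0.028], [0.005, 0.208, -0.978]]
wrist_force: [0.4, -0.5, -0.7]
width: 0.0581
```

Call:
drive_tool --pt "0 0 0 0 0 0 -0.36" --pt "0 0 -2 0 0 0 -0.36" --pt "0 0 -5 0 0 0 -0.36" --pt "0 0 -9 0 0 0 -0.36" --pt "0 0 -13 0 0 0 -0.36"

```text
time_s: 19.05
eef_pos: [0.5824, 0.1599, 0.2535]
tool_rot: [[-0.112, 0.972, 0.205], [0.994, 0.108, 0.028], [0.005, 0.207, -0.978]]
wrist_force: [0.6, -0.3, -0.6]
width: 0.0581
```

```bash
python3 - <<'E'
from h import *
go((bx(.001,.0004,.25),7.1,0),(bx(.001,.0004,.15),7.1,0))
b,S=cloud("scene"); Q=inv_lg(S.reshape(-1,3)); 
q=Q[(abs(Q[:,1]-.198)<.04)&(abs(Q[:,0])<.05)&(Q[:,2]>.04)&(Q[:,2]<.1)]
print("tub: y",np.percentile(q[:,1],[2,98]),"zmax",np.percentile(q[:,2],95)); t=q[q[:,2]>.079]; print(cv2.minAreaRect((t[:,:2]*1000).astype(np.float32)),np.median(t[:,2]))
E
```

```text
t 19.05 pos [0.5824 0.1599 0.2535] w 0.0581 F [ 0.6 -0.3 -0.6]
[-38.2  -19.51  -0.37] [11.94 -0.19 -0.72]
[-38.25 -21.58   9.41] [11.94 -0.19 -0.72]
tub: y [0.17699522 0.22066637] zmax 0.08711421802718927
((1.932901382446289, 198.47189331054688), (46.086368560791016, 45.19111251831055), 1.8173582553863525) 0.08520041470518644
```

Call:
drive_tool --pt "-4.5 -2.5 0 2 0 0 -0.36" --pt "-9 -5 0 5 0 0 -0.36" --pt "-13.5 -7.5 0 8 0 -0.3 -0.36" --pt "-18 -10 0 11 0 -0.7 -0.36" --pt "-22.5 -12 0 12 0 -0.7 -0.36"

```text
time_s: 19.6
eef_pos: [0.4957, -0.0743, 0.2345]
tool_rot: [[-0.125, 0.992, 0.012], [0.992, 0.125, 0.004], [0.002, 0.013, -1.0]]
wrist_force: [1.3, -0.0, 0.1]
width: 0.0582
```

```bash
python3 - <<'E'
from h import *
go((bx(.001,.0004,.2),7.1,0),(bx(.001,.0004,.14),7.1,0),(bx(.001,.0004,.061),7.1,0))
E
```

```text
t 19.6 pos [ 0.4957 -0.0743  0.2345] w 0.0582 F [ 1.3 -0.   0.1]
[-15.78  -8.23   6.82] [ 0.72 -0.13  0.09]
[-15.79  -8.31  12.82] [ 0.72 -0.13  0.09]
[-15.81  -8.41  20.71] [ 0.72 -0.13  0.09]
```

Call:
drive_tool --pt "-4.5 -2.4 1 0.4 0 0 -0.36" --pt "-9 -4.7 3 0.7 0 0 -0.36" --pt "-13.5 -7 6 0.7 0 0 -0.36" --pt "-15.8 -8.3 9 0.7 0 0 -0.36" --pt "-15.8 -8.3 12 0.7 0 0 -0.36"

```text
time_s: 20.1
eef_pos: [0.4345, -0.2459, 0.1125]
tool_rot: [[-0.12, 0.993, 0.003], [0.993, 0.12, -0.002], [-0.002, 0.003, -1.0]]
wrist_force: [-0.3, 0.1, -0.2]
width: 0.058
```

```bash
python3 - <<'E'
from h import *
go((bx(.001,.0004,.061),7.1,0))
E
```

```text
t 20.1 pos [ 0.4345 -0.2459  0.1125] w 0.058 F [-0.3  0.1 -0.2]
[0.52 0.04 8.65] [ 0.16  0.11 -0.18]
```

Call:
drive_tool --pt "0.4 0 0 0 0 0 -0.36" --pt "0.5 0 1 0 0 -0.2 -0.36" --pt "0.5 0 3 0 0 -0.2 -0.36" --pt "0.5 0 5 0 0 -0.2 -0.36" --pt "0.5 0 5 0 0 -0.2 -0.36"

```text
time_s: 20.6
eef_pos: [0.434, -0.2395, 0.0621]
tool_rot: [[-0.126, 0.992, 0.002], [0.992, 0.126, -0.0], [-0.001, 0.002, -1.0]]
wrist_force: [-0.6, -0.3, -0.2]
width: 0.058
```

```bash
python3 - <<'E'
from h import *
go((bx(.001,.0004,.061),7.1,0))
E
```

```text
t 20.6 pos [ 0.434  -0.2395  0.0621] w 0.058 F [-0.6 -0.3 -0.2]
[-0.14  0.03  3.61] [0.09 0.04 0.13]
```

Call:
drive_tool --pt "-0.1 0 1.5 0 0 0 -0.36" --pt "-0.1 0 3 0 0 0 -0.36" --pt "-0.1 0 3.6 0 0 0 -0.36" --pt "-0.1 0 3.6 0 0 0 -0.36" --pt "-0.1 0 3.6 0 0 0 0.3"

```text
time_s: 21.1
eef_pos: [0.435, -0.2407, 0.0272]
tool_rot: [[-0.127, 0.992, 0.003], [0.992, 0.127, -0.002], [-0.002, 0.003, -1.0]]
wrist_force: [-1.8, 2.2, 8.2]
width: 0.0456
```

Call:
drive_tool --pt "0 0 0 0 0 0 0.3" --pt "0 0 0 0 0 0 0.3" --pt "0 0 0 0 0 0 0.3" --pt "0 0 0 0 0 0 0.3" --pt "0 0 0 0 0 0 0.3"

```text
time_s: 21.6
eef_pos: [0.4349, -0.2407, 0.0273]
tool_rot: [[-0.127, 0.992, 0.003], [0.992, 0.127, -0.002], [-0.002, 0.003, -1.0]]
wrist_force: [-0.8, -0.2, 0.1]
width: 0.0459
```

Call:
drive_tool --pt "0 0 -4 0 0 0 0.3" --pt "0 0 -9 0 0 0 0.3" --pt "0 0 -14 0 0 0 0.3" --pt "0 0 -19 0 0 0 0.3" --pt "0 0 -23 0 0 0 0.3"

```text
time_s: 22.1
eef_pos: [0.4343, -0.2405, 0.2602]
tool_rot: [[-0.126, 0.992, 0.005], [0.992, 0.126, -0.003], [-0.004, 0.004, -1.0]]
wrist_force: [1.8, 0.5, -2.1]
width: 0.0458
```

```bash
python3 -c "
from h import *
print(tip()); go((lg(0,.072,.175),6.3,12))"
```

```text
[ 0.43417646 -0.24039324  0.29518684]
t 22.1 pos [ 0.4343 -0.2405  0.2602] w 0.0458 F [ 1.8  0.5 -2.1]
[25.32 19.59  0.81] [-11.74   0.12   0.99]
```

Call:
drive_tool --pt "3 2 0 0 0 0 0.3" --pt "6.5 5 0 -2 0 0 0.3" --pt "10 8 0 -4 0 0 0.3" --pt "13.5 10.5 0 -6 0 0.5 0.3" --pt "17 13 0 -8 0 0.5 0.3"

```text
time_s: 22.6
eef_pos: [0.542, -0.0538, 0.2599]
tool_rot: [[-0.117, 0.983, 0.144], [0.993, 0.117, 0.014], [-0.003, 0.144, -0.99]]
wrist_force: [0.2, -0.4, -1.0]
width: 0.046
```

```bash
python3 -c "
from h import *
go((lg(0,.072,.175),6.3,12),(lg(0,.072,.1),6.3,12))"
```

```text
t 22.6 pos [ 0.542  -0.0538  0.2599] w 0.046 F [ 0.2 -0.4 -1. ]
[8.21 6.3  1.7 ] [-3.7   0.07  0.47]
[8.22 6.78 9.18] [-3.7   0.07  0.47]
```

Call:
drive_tool --pt "3 2 0.5 -2 0 0.3 0.3" --pt "6 4.5 1 -3.7 0 0.5 0.3" --pt "8.2 6.3 1.5 -3.7 0 0.5 0.3" --pt "8.2 6.3 1.7 -3.7 0 0.5 0.3" --pt "8.2 6.3 1.7 -3.7 0 0.5 0.3"

```text
time_s: 23.1
eef_pos: [0.5958, 0.0358, 0.2509]
tool_rot: [[-0.111, 0.973, 0.204], [0.994, 0.108, 0.022], [-0.001, 0.205, -0.979]]
wrist_force: [-0.8, 0.0, -1.6]
width: 0.0459
```

```bash
cat >> h.py <<'E'
def face(y,zlo,zhi):
    "points seen by the scene camera near ledge y, between ledge heights zlo..zhi: the +x face of the tub and its y span"
    b,S=cloud("scene"); Q=inv_lg(S.reshape(-1,3)); q=Q[(abs(Q[:,1]-y)<.035)&(abs(Q[:,0])<.045)&(Q[:,2]>zlo)&(Q[:,2]<zhi)]
    print("face x",np.percentile(q[:,0],[50,80]).round(4),"y",np.percentile(q[:,1],[2,98]).round(4),len(q))
E
python3 -c "
from h import *
go((lg(0,.072,.175),6.3,12),(lg(0,.072,.059),6.3,12)); face(.072,.125,.155)
b,S=cloud('scene'); Q=inv_lg(S.reshape(-1,3))
for n,y in(('amber',.128),('steel',.0145)):
  q=Q[(abs(Q[:,1]-y)<.035)&(abs(Q[:,0])<.045)&(Q[:,2]>.02)&(Q[:,2]<.055)]; print(n,np.percentile(q[:,1],[2,98]))"
```

```text
t 23.1 pos [0.5958 0.0358 0.2509] w 0.0459 F [-0.8  0.  -1.6]
[-0.05  0.1  -0.08] [-0.14  0.05  0.06]
[-0.04  0.13 11.52] [-0.14  0.05  0.06]
face x [0.0211 0.0222] y [0.0516 0.0951] 212
amber [0.09679536 0.15890429]
steel [-0.0163083   0.04573299]
```

Call:
drive_tool --pt "0 0.1 2.5 0 0 0 0.3" --pt "0 0.1 5 0 0 0 0.3" --pt "0 0.1 7.5 0 0 0 0.3" --pt "0 0.1 9.5 0 0 0 0.3" --pt "0 0.1 10.7 0 0 0 0.3"

```text
time_s: 23.7
eef_pos: [0.6179, 0.0357, 0.1454]
tool_rot: [[-0.106, 0.973, 0.203], [0.994, 0.104, 0.021], [-0.001, 0.204, -0.979]]
wrist_force: [0.5, -0.1, -0.6]
width: 0.046
```

```bash
python3 -c "
from h import *
print(inv_lg(tip())); go((lg(0,.072,.057),6.3,12))"
```

```text
[-0.00136187  0.07006498  0.06638483]
t 23.7 pos [0.6179 0.0357 0.1454] w 0.046 F [ 0.5 -0.1 -0.6]
[0.2  0.15 0.94] [-0.24  0.08 -0.18]
```

Call:
drive_tool --pt "0.2 0.1 0.3 -0.2 0 0 0.3" --pt "0.2 0.1 0.6 -0.2 0 0 0.3" --pt "0.2 0.1 0.9 -0.2 0 0 0.3" --pt "0.2 0.1 1 -0.2 0 0 0.3" --pt "0.2 0.1 1 -0.2 0 0 0.3"

```text
time_s: 24.2
eef_pos: [0.6211, 0.0379, 0.137]
tool_rot: [[-0.107, 0.972, 0.208], [0.994, 0.105, 0.021], [-0.001, 0.209, -0.978]]
wrist_force: [-2.5, -1.2, 2.6]
width: 0.0456
```

Call:
drive_tool --pt "0 0 0 0 0 0 -0.36" --pt "0 0 0 0 0 0 -0.36" --pt "0 0 0 0 0 0 -0.36" --pt "0 0 -2 0 0 0 -0.36" --pt "0 0 -5 0 0 0 -0.36"

```text
time_s: 24.7
eef_pos: [0.6092, 0.037, 0.1843]
tool_rot: [[-0.107, 0.973, 0.203], [0.994, 0.104, 0.022], [-0.0, 0.204, -0.979]]
wrist_force: [0.5, -0.0, -0.1]
width: 0.0583
```

Call:
drive_tool --pt "0 0 -4 0 0 0 -0.36" --pt "0 0 -8 0 0 0 -0.36" --pt "-3 -4 -9 0 0 0 -0.36" --pt "-7 -8 -9 2 0 0 -0.36" --pt "-10 -12 -9 5 0 0 -0.36"

```text
time_s: 25.2
eef_pos: [0.489, -0.0726, 0.2499]
tool_rot: [[-0.108, 0.987, 0.118], [0.994, 0.107, 0.011], [-0.002, 0.119, -0.993]]
wrist_force: [0.3, -0.4, 0.6]
width: 0.058
```

```bash
python3 -c "
from h import *
go((bx(-.003,-.0529,.2),7.1,0),(bx(-.003,-.0529,.14),7.1,0))
b,S=cloud('scene'); Q=inv_lg(S.reshape(-1,3))
q=Q[(abs(Q[:,1]-.072)<.03)&(abs(Q[:,0])<.05)&(Q[:,2]>.094)&(Q[:,2]<.11)]
print(len(q),cv2.minAreaRect((q[:,:2]*1000).astype(np.float32)),np.median(q[:,2]))"
```

```text
t 25.2 pos [ 0.489  -0.0726  0.2499] w 0.058 F [ 0.3 -0.4  0.6]
[-21.46  -8.5    7.57] [ 6.82  0.14 -0.9 ]
[-21.45  -9.22  13.53] [ 6.82  0.14 -0.9 ]
323 ((-0.27398109436035156, 71.2967529296875), (48.5892333984375, 45.15856170654297), 1.3871570825576782) 0.10107137661465135
```

Call:
drive_tool --pt "-4.5 -2 1 3 0 -0.5 -0.36" --pt "-9 -4 2 6 0 -0.9 -0.36" --pt "-13.5 -6 4 6.8 0 -0.9 -0.36" --pt "-18 -8 7 6.8 0 -0.9 -0.36" --pt "-21 -8.7 10 6.8 0 -0.9 -0.36"

```text
time_s: 25.75
eef_pos: [0.4322, -0.2887, 0.1461]
tool_rot: [[-0.12, 0.993, -0.006], [0.993, 0.12, -0.007], [-0.006, -0.007, -1.0]]
wrist_force: [0.5, -0.6, 0.4]
width: 0.058
```

```bash
python3 -c "
from h import *
go((bx(-.003,-.0529,.14),7.1,0),(bx(-.003,-.0529,.057),7.1,0))"
```

```text
t 25.75 pos [ 0.4322 -0.2887  0.1461] w 0.058 F [ 0.5 -0.6  0.4]
[-0.59  0.46  4.11] [-0.4   0.34 -0.22]
[-0.54  0.52 12.41] [-0.4   0.34 -0.22]
```

Call:
drive_tool --pt "-0.3 0.2 1 -0.4 0.3 -0.2 -0.36" --pt "-0.6 0.5 4 -0.4 0.3 -0.2 -0.36" --pt "-0.6 0.5 6 -0.4 0.3 -0.2 -0.36" --pt "-0.6 0.5 7 -0.4 0.3 -0.2 -0.36" --pt "-0.6 0.5 7 -0.4 0.3 -0.2 -0.36"

```text
time_s: 26.25
eef_pos: [0.437, -0.2933, 0.0751]
tool_rot: [[-0.124, 0.992, -0.002], [0.992, 0.124, 0.002], [0.002, -0.002, -1.0]]
wrist_force: [0.3, -0.4, 1.0]
width: 0.0581
```

```bash
python3 -c "
from h import *
go((bx(-.003,-.0529,.057),7.1,0))"
```

```text
t 26.25 pos [ 0.437  -0.2933  0.0751] w 0.0581 F [ 0.3 -0.4  1. ]
[-0.11  0.02  5.31] [-0.09 -0.1   0.01]
```

Call:
drive_tool --pt "-0.1 0 2 0 0 0 -0.36" --pt "-0.1 0 4 0 0 0 -0.36" --pt "-0.1 0 5.3 0 0 0 -0.36" --pt "-0.1 0 5.3 0 0 0 -0.36" --pt "-0.1 0 5.3 0 0 0 0.3"

```text
time_s: 26.75
eef_pos: [0.4374, -0.2943, 0.0228]
tool_rot: [[-0.124, 0.992, -0.001], [0.992, 0.124, 0.001], [0.001, -0.001, -1.0]]
wrist_force: [-1.2, 1.8, 3.1]
width: 0.0456
```

Call:
drive_tool --pt "0 0 0 0 0 0 0.3" --pt "0 0 0 0 0 0 0.3" --pt "0 0 0 0 0 0 0.3" --pt "0 0 0 0 0 0 0.3" --pt "0 0 0 0 0 0 0.3"

```text
time_s: 27.25
eef_pos: [0.4374, -0.2944, 0.0229]
tool_rot: [[-0.124, 0.992, -0.001], [0.992, 0.124, 0.001], [0.001, -0.001, -1.0]]
wrist_force: [-0.3, -0.1, -1.1]
width: 0.0455
```

Call:
drive_tool --pt "0 0 -4 0 0 0 0.3" --pt "0 0 -9 0 0 0 0.3" --pt "0 0 -14 0 0 0 0.3" --pt "0 0 -19 0 0 0 0.3" --pt "0 0 -23 0 0 0 0.3"

```text
time_s: 27.75
eef_pos: [0.4379, -0.2947, 0.256]
tool_rot: [[-0.124, 0.992, 0.001], [0.992, 0.124, -0.001], [-0.001, 0.001, -1.0]]
wrist_force: [0.4, -0.2, -1.8]
width: 0.0457
```

```bash
python3 -c "
from h import *
print(tip()); go((lg(0,-.061,.17),6.3,12))"
```

```text
[ 0.43784329 -0.29465398  0.29099517]
t 27.75 pos [ 0.4379 -0.2947  0.256 ] w 0.0457 F [ 0.4 -0.2 -1.8]
[17.48 19.77  0.89] [-11.97  -0.02   0.84]
```

Call:
drive_tool --pt "2.5 3 0 0 0 0 0.3" --pt "5 6 0 -2 0 0 0.3" --pt "7.5 9 0 -4 0 0 0.3" --pt "10 11.5 0 -7 0 0.4 0.3" --pt "12.5 14 0 -10 0 0.8 0.3"

```text
time_s: 28.25
eef_pos: [0.5617, -0.1518, 0.2557]
tool_rot: [[-0.11, 0.978, 0.174], [0.994, 0.109, 0.02], [0.001, 0.176, -0.984]]
wrist_force: [-0.6, 0.5, -3.0]
width: 0.046
```

```bash
python3 -c "
from h import *
go((lg(0,-.061,.17),6.3,12),(lg(0,-.061,.11),6.3,12))"
```

```text
t 28.25 pos [ 0.5617 -0.1518  0.2557] w 0.046 F [-0.6  0.5 -3. ]
[4.92 5.39 1.85] [-1.89 -0.04  0.03]
[4.91 5.59 7.84] [-1.89 -0.04  0.03]
```

Call:
drive_tool --pt "2.5 2.7 1 -1 0 0 0.3" --pt "4.9 5.4 1.8 -1.9 0 0 0.3" --pt "4.9 5.4 1.8 -1.9 0 0 0.3" --pt "4.9 5.4 3 -1.9 0 0 0.3" --pt "4.9 5.5 4 -1.9 0 0 0.3"

```text
time_s: 28.75
eef_pos: [0.6162, -0.0967, 0.2248]
tool_rot: [[-0.11, 0.973, 0.205], [0.994, 0.107, 0.024], [0.001, 0.206, -0.978]]
wrist_force: [0.2, -0.2, -1.6]
width: 0.0459
```

```bash
python3 -c "
from h import *
go((lg(0,-.061,.064),6.3,12))"
```

```text
t 28.75 pos [ 0.6162 -0.0967  0.2248] w 0.0459 F [ 0.2 -0.2 -1.6]
[0.04 0.09 8.34] [-0.09 -0.05  0.  ]
```

Call:
drive_tool --pt "0 0.1 2.5 0 0 0 0.3" --pt "0 0.1 5 0 0 0 0.3" --pt "0 0.1 7 0 0 0 0.3" --pt "0 0.1 8 0 0 0 0.3" --pt "0 0.1 8.3 0 0 0 0.3"

```text
time_s: 29.25
eef_pos: [0.633, -0.0952, 0.1418]
tool_rot: [[-0.109, 0.973, 0.202], [0.994, 0.106, 0.024], [0.002, 0.203, -0.979]]
wrist_force: [0.2, 1.3, -0.8]
width: 0.0455
```

```bash
python3 -c "
from h import *
print(inv_lg(tip()));go((lg(0,-.061,.053),6.3,12))"
```

```text
[-0.00145634 -0.06187916  0.06273895]
t 29.25 pos [ 0.633  -0.0952  0.1418] w 0.0455 F [ 0.2  1.3 -0.8]
[0.08 0.17 0.97] [-0.27 -0.12 -0.09]
```

Call:
drive_tool --pt "0.1 0.1 0.4 -0.2 0 0 0.3" --pt "0.1 0.1 0.7 -0.2 0 0 0.3" --pt "0.1 0.1 1 -0.2 0 0 0.3" --pt "0.1 0.1 1 -0.2 0 0 0.3" --pt "0.1 0.1 1 -0.2 0 0 0.3"

```text
time_s: 29.75
eef_pos: [0.636, -0.0939, 0.1327]
tool_rot: [[-0.109, 0.973, 0.206], [0.994, 0.106, 0.024], [0.002, 0.207, -0.978]]
wrist_force: [-0.5, 0.6, -1.9]
width: 0.0457
```

Call:
drive_tool --pt "0 0 0 0 0 0 -0.36" --pt "0 0 0 0 0 0 -0.36" --pt "0 0 0 0 0 0 -0.36" --pt "0 0 -2 0 0 0 -0.36" --pt "0 0 -5 0 0 0 -0.36"

```text
time_s: 30.25
eef_pos: [0.6244, -0.0946, 0.1802]
tool_rot: [[-0.109, 0.973, 0.202], [0.994, 0.106, 0.026], [0.004, 0.204, -0.979]]
wrist_force: [-0.0, -0.6, 0.2]
width: 0.0577
```

Call:
drive_tool --pt "0 0 -4 0 0 0 -0.36" --pt "0 0 -8 0 0 0 -0.36" --pt "-3 -4 -9 0 0 0 -0.36" --pt "-7 -8 -9 2 0 0 -0.36" --pt "-10 -12 -9 5 0 0 -0.36"

```text
time_s: 30.75
eef_pos: [0.5046, -0.2052, 0.2459]
tool_rot: [[-0.11, 0.987, 0.117], [0.994, 0.109, 0.015], [0.002, 0.118, -0.993]]
wrist_force: [1.5, -0.3, 0.1]
width: 0.0578
```

```bash
python3 -c "
from h import *
b,S=cloud('scene'); Q=inv_lg(S.reshape(-1,3))
q=Q[(abs(Q[:,1]+.061)<.03)&(abs(Q[:,0])<.05)&(Q[:,2]>.086)&(Q[:,2]<.11)]
print(len(q),cv2.minAreaRect((q[:,:2]*1000).astype(np.float32)),np.median(q[:,2]))
R=Ro.from_euler('z',7.1,degrees=True).inv()
for n in('top','scene'):
  a,P=cloud(n); B=R.apply(P.reshape(-1,3)-[.4336,-.2414,0]); k=(abs(B[:,1]+.108)<.035)&(abs(B[:,0])<.056)&(B[:,2]>.099)&(B[:,2]<.112); q=B[k]; print(n,len(q),q[:,0].min() if len(q) else 0, cv2.minAreaRect((q[:,:2]*1000).astype(np.float32)), np.percentile(q[:,:2],[3,50,97],axis=0) if len(q) else 0)
go((bx(.006,-.109,.2),7.1,0))"
```

```text
299 ((0.5132675170898438, -60.57963562011719), (44.61457061767578, 46.55874252319336), 87.9418716430664) 0.0928266475916548
top 4 -0.012897570342216124 ((-10.674772262573242, -85.50302124023438), (6.494602203369141, 1.6119661331176758), 34.428306579589844) [[-0.01287122 -0.08781226]
 [-0.01140537 -0.0858624 ]
 [-0.00778048 -0.0844684 ]]
scene 214 -0.016951085514251448 ((7.380243301391602, -108.19538879394531), (48.26866149902344, 49.509765625), 0.6214366555213928) [[-0.01277611 -0.12728799]
 [ 0.00949569 -0.1053303 ]
 [ 0.02956267 -0.08559869]]
t 30.9 pos [ 0.5047 -0.2056  0.2447] w 0.0579 F [ 0.2  0.6 -0.1]
[-13.74  -7.52   7.08] [ 6.75 -0.18 -1.1 ]
```

Call:
drive_tool --pt "-4 -2 1 3 0 -0.5 -0.36" --pt "-8 -4.5 3 6 0 -1.1 -0.36" --pt "-12 -7 6 6.8 0 -1.1 -0.36" --pt "-13.7 -7.5 9 6.8 0 -1.1 -0.36" --pt "-13.7 -7.5 11 6.8 0 -1.1 -0.36"

```text
time_s: 31.4
eef_pos: [0.4579, -0.35, 0.1238]
tool_rot: [[-0.121, 0.993, -0.001], [0.993, 0.121, 0.003], [0.003, -0.001, -1.0]]
wrist_force: [0.1, 0.4, -0.2]
width: 0.0579
```

```bash
python3 -c "
from h import *
go((bx(.0075,-.1085,.061),7.1,0))"
```

```text
t 31.4 pos [ 0.4579 -0.35    0.1238] w 0.0579 F [ 0.1  0.4 -0.2]
[ 0.19 -0.32  9.78] [-0.04 -0.17 -0.14]
```

Call:
drive_tool --pt "0.2 -0.3 0.5 0 0 0 -0.36" --pt "0.2 -0.3 2 0 0 0 -0.36" --pt "0.2 -0.3 4 0 0 0 -0.36" --pt "0.2 -0.3 5 0 0 0 -0.36" --pt "0.2 -0.3 5 0 0 0 -0.36"

```text
time_s: 31.9
eef_pos: [0.4547, -0.3468, 0.0732]
tool_rot: [[-0.122, 0.992, -0.002], [0.992, 0.122, 0.005], [0.005, -0.002, -1.0]]
wrist_force: [-0.6, 1.0, 0.4]
width: 0.0582
```

```bash
python3 -c "
from h import *
go((bx(.0075,-.1085,.061),7.1,0))"
```

```text
t 31.9 pos [ 0.4547 -0.3468  0.0732] w 0.0582 F [-0.6  1.   0.4]
[-0.16 -0.03  4.72] [-0.09 -0.27 -0.07]
```

Call:
drive_tool --pt "-0.1 0 1.5 0 -0.2 0 -0.36" --pt "-0.1 0 3.5 0 -0.2 0 -0.36" --pt "-0.1 0 4.7 0 -0.2 0 -0.36" --pt "-0.1 0 4.7 0 -0.2 0 -0.36" --pt "-0.1 0 4.7 0 -0.2 0 0.3"

```text
time_s: 32.4
eef_pos: [0.4551, -0.3478, 0.0268]
tool_rot: [[-0.123, 0.992, -0.001], [0.992, 0.123, 0.001], [0.001, -0.001, -1.0]]
wrist_force: [-1.9, 0.6, 1.0]
width: 0.0455
```

Call:
drive_tool --pt "0 0 0 0 0 0 0.3" --pt "0 0 0 0 0 0 0.3" --pt "0 0 0 0 0 0 0.3" --pt "0 0 0 0 0 0 0.3" --pt "0 0 0 0 0 0 0.3"

```text
time_s: 32.9
eef_pos: [0.4551, -0.3478, 0.0269]
tool_rot: [[-0.123, 0.992, -0.001], [0.992, 0.123, 0.0], [0.001, -0.001, -1.0]]
wrist_force: [-1.3, 0.2, -1.8]
width: 0.046
```

Call:
drive_tool --pt "0 0 -4 0 0 0 0.3" --pt "0 0 -9 0 0 0 0.3" --pt "0 0 -14 0 0 0 0.3" --pt "0 0 -19 0 0 0 0.3" --pt "0 0 -23 0 0 0 0.3"

```text
time_s: 33.4
eef_pos: [0.4556, -0.3481, 0.2601]
tool_rot: [[-0.123, 0.992, 0.001], [0.992, 0.123, -0.002], [-0.002, 0.001, -1.0]]
wrist_force: [0.5, 0.1, -1.5]
width: 0.0455
```

```bash
python3 -c "
from h import *
print(tip()); go((lg(0,-.202,.175),6.3,12))"
```

```text
[ 0.45560245 -0.34807239  0.29514855]
t 33.4 pos [ 0.4556 -0.3481  0.2601] w 0.0455 F [ 0.5  0.1 -1.5]
[ 8.93 18.34  0.82] [-11.96   0.03   0.76]
```

Call:
drive_tool --pt "1.5 3 0 -1 0 0 0.3" --pt "3 6.5 0 -3 0 0 0.3" --pt "5 10 0 -6 0 0.3 0.3" --pt "7 13.5 0 -9 0 0.6 0.3" --pt "8.5 17 0.5 -12 0 0.8 0.3"

```text
time_s: 33.9
eef_pos: [0.6151, -0.2415, 0.2558]
tool_rot: [[-0.109, 0.972, 0.21], [0.994, 0.107, 0.022], [-0.001, 0.211, -0.977]]
wrist_force: [-0.0, -0.1, -1.5]
width: 0.046
```

```bash
python3 -c "
from h import *
go((lg(0,-.202,.175),6.3,12),(lg(0,-.202,.12),6.3,12))"
```

```text
t 33.9 pos [ 0.6151 -0.2415  0.2558] w 0.046 F [-0.  -0.1 -1.5]
[0.32 1.1  0.63] [ 0.19  0.04 -0.03]
[0.33 1.08 6.13] [ 0.19  0.04 -0.03]
```

Call:
drive_tool --pt "0.3 1.1 0.5 0 0 0 0.3" --pt "0.3 1.1 1 0.2 0 0 0.3" --pt "0.3 1.1 3 0.2 0 0 0.3" --pt "0.3 1.1 5 0.2 0 0 0.3" --pt "0.3 1.1 6 0.2 0 0 0.3"

```text
time_s: 34.4
eef_pos: [0.6363, -0.2366, 0.1971]
tool_rot: [[-0.108, 0.973, 0.202], [0.994, 0.106, 0.023], [0.001, 0.204, -0.979]]
wrist_force: [-0.8, -0.5, -1.6]
width: 0.046
```

```bash
python3 -c "
from h import *
go((lg(0,-.202,.065),6.3,12)); face(-.202,.07,.1)"
```

```text
t 34.4 pos [ 0.6363 -0.2366  0.1971] w 0.046 F [-0.8 -0.5 -1.6]
[0.06 0.23 5.44] [-0.25 -0.05 -0.09]
face x [0.0192 0.0208] y [-0.2221 -0.1786] 215
```

Call:
drive_tool --pt "0 0.2 2 -0.2 0 0 0.3" --pt "0 0.2 4 -0.2 0 0 0.3" --pt "0 0.2 5.2 -0.2 0 0 0.3" --pt "0 0.2 5.4 -0.2 0 0 0.3" --pt "0 0.2 5.4 -0.2 0 0 0.3"

```text
time_s: 34.95
eef_pos: [0.6488, -0.2351, 0.1437]
tool_rot: [[-0.108, 0.973, 0.204], [0.994, 0.105, 0.024], [0.002, 0.206, -0.979]]
wrist_force: [-0.3, 0.5, -0.1]
width: 0.0456
```

```bash
python3 -c "
from h import *
go((lg(0,-.202,.0565),6.3,12))"
```

```text
t 34.95 pos [ 0.6488 -0.2351  0.1437] w 0.0456 F [-0.3  0.5 -0.1]
[0.05 0.08 0.8 ] [-0.12 -0.11 -0.12]
```

Call:
drive_tool --pt "0 0 0.3 -0.1 0 0 0.3" --pt "0 0 0.6 -0.1 0 0 0.3" --pt "0 0 0.8 -0.1 0 0 0.3" --pt "0 0 0.8 -0.1 0 0 0.3" --pt "0 0 0.8 -0.1 0 0 0.3"

```text
time_s: 35.45
eef_pos: [0.6508, -0.2351, 0.1364]
tool_rot: [[-0.108, 0.972, 0.207], [0.994, 0.105, 0.024], [0.002, 0.208, -0.978]]
wrist_force: [-0.4, -0.7, 0.4]
width: 0.0458
```

Call:
drive_tool --pt "0 0 0 0 0 0 -0.36" --pt "0 0 0 0 0 0 -0.36" --pt "0 0 0 0 0 0 -0.36" --pt "0 0 -2 0 0 0 -0.36" --pt "0 0 -5 0 0 0 -0.36"

```text
time_s: 35.95
eef_pos: [0.639, -0.2353, 0.1833]
tool_rot: [[-0.108, 0.973, 0.203], [0.994, 0.105, 0.027], [0.005, 0.204, -0.979]]
wrist_force: [0.4, -0.2, -0.1]
width: 0.0583
```

Call:
drive_tool --pt "0 0 -4 0 0 0 -0.6" --pt "0 0 -8 0 0 0 -0.6" --pt "0 -4 -9 0 0 0 -0.6" --pt "0 -8 -9 0 0 0 -0.6" --pt "0 -10 -9 0 0 0 -0.6"

```text
time_s: 36.45
eef_pos: [0.5206, -0.2476, 0.2509]
tool_rot: [[-0.108, 0.974, 0.201], [0.994, 0.105, 0.027], [0.006, 0.203, -0.979]]
wrist_force: [0.1, 0.2, -0.1]
width: 0.0681
```

```bash
python3 - <<'E'
from h import *
go()
b,S=cloud('scene'); a,T=cloud('top'); cv2.imwrite("pics/d1.png",cv2.resize(b[100:300,130:430],(800,533)))
Q=inv_lg(S.reshape(-1,3)); Q2=inv_lg(T.reshape(-1,3))
for y in(.198,.072,-.061,-.202,.128,.0145,-.136):
  for nm,A in(("sc",Q),("top",Q2)):
    q=A[(abs(A[:,1]-y)<.032)&(abs(A[:,0])<.05)&(A[:,2]>.07)&(A[:,2]<.12)]
    if len(q)<20: print(y,nm,len(q)); continue
    zt=np.percentile(q[:,2],90); k=q[q[:,2]>zt-.005]; r=cv2.minAreaRect((k[:,:2]*1000).astype(np.float32)); print(y,nm,"top z",zt.round(4),np.round(r[0],1),np.round(r[1],1),round(r[2],1))
# jar flanks between 15..55 mm
for y,r in((.128,.024),(.0145,.026),(-.136,.025)):
  for nm,A in(("sc",Q),("top",Q2)):
    q=A[(abs(A[:,1]-y)<.03)&(abs(A[:,0])<.033)&(A[:,2]>.032)&(A[:,2]<.06)]
    if len(q)>10: print("flank",y,nm,len(q),"x",np.percentile(q[:,0],[2,98]).round(4),"y",np.percentile(q[:,1],[2,98]).round(4))
E
```

```text
t 36.45 pos [ 0.5206 -0.2476  0.2509] w 0.0681 F [ 0.1  0.2 -0.1]
0.198 sc top z 0.0868 [  0.9 198.6] [45.1 46.5] 89.2
0.198 top top z 0.0864 [  0.9 198.1] [45.5 44.3] 89.7
0.072 sc top z 0.1026 [ 1.6 71.1] [48.4 44.8] 0.8
0.072 top top z 0.1018 [ 0.1 71.3] [45.  44.4] 1.6
-0.061 sc top z 0.0944 [ -0.1 -60.8] [45.  46.2] 88.1
-0.061 top top z 0.0941 [ -0.2 -60.9] [43.7 44.4] 88.3
-0.202 sc top z 0.1023 [ 1.000e-01 -2.019e+02] [46.6 44.7] 88.2
-0.202 top top z 0.1018 [  -0.8 -202.2] [44.7 44.4] 87.4
0.128 sc top z 0.0845 [  0.3 128.1] [42.2 41.4] 13.9
0.128 top top z 0.084 [1.000e-01 1.283e+02] [41.6 41.8] 57.9
0.0145 sc top z 0.0938 [ 3.2 15.1] [38.1 41.1] 32.5
0.0145 top top z 0.0929 [-0.  13.9] [36.1 38.2] 83.6
-0.136 sc top z 0.0884 [   0.5 -136.9] [47.1 44.5] 60.1
-0.136 top top z 0.0883 [  -0.4 -135.8] [44.9 44.2] 34.2
flank 0.128 sc 150 x [0.0023 0.0241] y [0.1074 0.1521]
flank 0.128 top 26 x [-0.0234  0.0223] y [0.1054 0.137 ]
flank 0.0145 sc 155 x [0.002  0.0259] y [-0.0065  0.0397]
flank -0.136 sc 154 x [-0.0073  0.0252] y [-0.1529 -0.1118]
flank -0.136 top 36 x [-0.0207  0.0238] y [-0.1305 -0.1121]
```

View pics/d1.png

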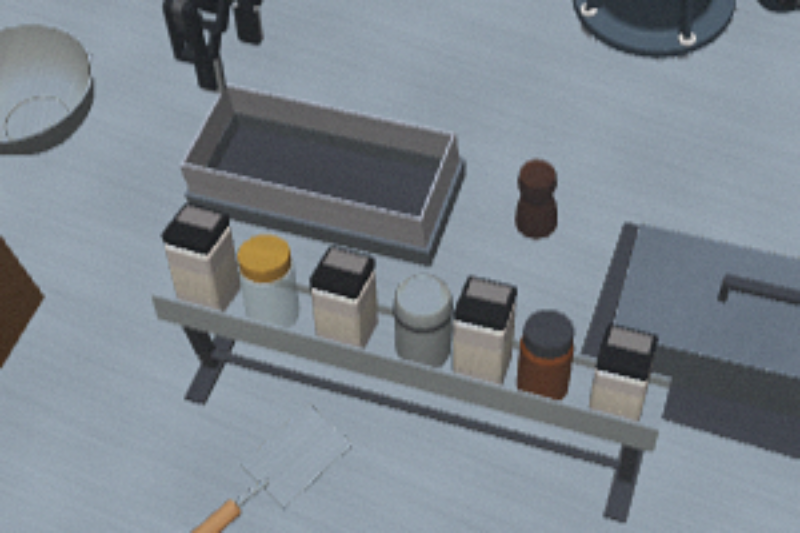

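```bash
python3 -c "
from h import *
go((lg(0,-.136,.14),6.3,12),(lg(0,-.136,.038),6.3,12))"
```

```text
t 36.55 pos [ 0.5207 -0.2477  0.2505] w 0.0683 F [-0.2 -0.1 -0.2]
[ 6.52 10.46  5.55] [-0.33 -0.34 -0.27]
[ 6.46 10.52 15.75] [-0.33 -0.34 -0.27]
```

Call:
drive_tool --pt "3 4 0 0 0 0 -0.5" --pt "6.5 8 1 -0.3 -0.3 -0.2 -0.5" --pt "6.5 10.5 3 -0.3 -0.3 -0.2 -0.5" --pt "6.5 10.5 4.5 -0.3 -0.3 -0.2 -0.5" --pt "6.5 10.5 5 -0.3 -0.3 -0.2 -0.5"

```text
time_s: 37.05
eef_pos: [0.6271, -0.1694, 0.2215]
tool_rot: [[-0.111, 0.973, 0.204], [0.994, 0.108, 0.025], [0.002, 0.206, -0.979]]
wrist_force: [-0.8, 0.7, -0.4]
width: 0.0639
```

```bash
python3 -c "
from h import *
go((lg(0,-.136,.038),6.3,12))"
```

```text
t 37.05 pos [ 0.6271 -0.1694  0.2215] w 0.0639 F [-0.8  0.7 -0.4]
[-0.14 -0.11 10.56] [-0.12 -0.15  0.03]
```

Call:
drive_tool --pt "-0.1 -0.1 2.5 0 0 0 -0.5" --pt "-0.1 -0.1 5 0 0 0 -0.5" --pt "-0.1 -0.1 7.5 0 0 0 -0.5" --pt "-0.1 -0.1 9 0 0 0 -0.5" --pt "-0.1 -0.1 9.5 0 0 0 -0.5"

```text
time_s: 37.55
eef_pos: [0.6452, -0.1679, 0.1266]
tool_rot: [[-0.11, 0.973, 0.202], [0.994, 0.107, 0.026], [0.004, 0.204, -0.979]]
wrist_force: [-0.0, -0.4, 0.4]
width: 0.064
```

```bash
python3 -c "
from h import *
go((lg(0,-.136,.038),6.3,12))"
```

```text
t 37.55 pos [ 0.6452 -0.1679  0.1266] w 0.064 F [-0.  -0.4  0.4]
[-0.06  0.08  0.91] [-0.24 -0.23 -0.01]
```

Call:
drive_tool --pt "0 0.1 0.5 -0.2 -0.2 0 -0.5" --pt "0 0.1 0.9 -0.2 -0.2 0 -0.5" --pt "0 0.1 0.9 -0.2 -0.2 0 0.3" --pt "0 0.1 0.9 -0.2 -0.2 0 0.3" --pt "0 0.1 0.9 -0.2 -0.2 0 0.3"

```text
time_s: 38.05
eef_pos: [0.6482, -0.1678, 0.1188]
tool_rot: [[-0.11, 0.972, 0.207], [0.994, 0.107, 0.023], [-0.0, 0.208, -0.978]]
wrist_force: [-1.0, 0.1, 0.7]
width: 0.0486
```

Call:
drive_tool --pt "0 0 0 0 0 0 0.3" --pt "0 0 0 0 0 0 0.3" --pt "0 0 0 0 0 0 0.3" --pt "0 0 0 0 0 0 0.3" --pt "0 0 0 0 0 0 0.3"

```text
time_s: 38.55
eef_pos: [0.6481, -0.1677, 0.1188]
tool_rot: [[-0.11, 0.972, 0.207], [0.994, 0.107, 0.023], [-0.0, 0.208, -0.978]]
wrist_force: [-0.8, 0.1, -1.0]
width: 0.0488
```

```bash
python3 -c "
from h import *
print(inv_lg(tip())); go((lg(0,-.136,.175),6.3,12),(bx(0,-.085,.27),7.1,0))"
```

```text
[ 0.00053894 -0.13552475  0.03872146]
t 38.55 pos [ 0.6481 -0.1677  0.1188] w 0.0488 F [-0.8  0.1 -1. ]
[ -0.05  -0.05 -13.63] [0. 0. 0.]
[-13.47 -19.11 -15.95] [12.    0.09 -0.79]
```

Call:
drive_tool --pt "0 0 -2 0 0 0 0.3" --pt "0 0 -5.5 0 0 0 0.3" --pt "0 0 -9.5 0 0 0 0.3" --pt "0 0 -13.5 0 0 0 0.3" --pt "0 -1 -14 0 0 0 0.3"

```text
time_s: 39.05
eef_pos: [0.613, -0.1739, 0.2602]
tool_rot: [[-0.11, 0.97, 0.218], [0.994, 0.109, 0.017], [-0.008, 0.219, -0.976]]
wrist_force: [-0.0, 0.3, -0.2]
width: 0.0492
```

```bash
python3 -c "
from h import *
go((bx(0,-.085,.22),7.1,0))"
```

```text
t 39.05 pos [ 0.613  -0.1739  0.2602] w 0.0492 F [-0.   0.3 -0.2]
[-13.18 -19.68   3.4 ] [12.63  0.52 -0.74]
```

Call:
drive_tool --pt "-3 -4 0 3 0 0 0.3" --pt "-6 -8 0 6 0.2 -0.3 0.3" --pt "-9 -12 0.5 9 0.4 -0.6 0.3" --pt "-12 -16 2 12.6 0.5 -0.7 0.3" --pt "-13.2 -19.5 3.4 12.6 0.5 -0.7 0.3"

```text
time_s: 39.55
eef_pos: [0.4461, -0.3289, 0.1845]
tool_rot: [[-0.123, 0.992, 0.002], [0.992, 0.123, -0.003], [-0.003, 0.002, -1.0]]
wrist_force: [0.0, -0.6, -1.6]
width: 0.0487
```

```bash
python3 -c "
from h import *
go((bx(0,-.085,.15),7.1,0))"
```

```text
t 39.55 pos [ 0.4461 -0.3289  0.1845] w 0.0487 F [ 0.  -0.6 -1.6]
[ 0.36 -0.17  6.95] [ 0.09  0.19 -0.04]
```

Call:
drive_tool --pt "0.3 -0.2 2 0 0 0 0.3" --pt "0.4 -0.2 6 0 0.2 0 0.3" --pt "0.4 -0.2 10 0 0.2 0 0.3" --pt "0.4 -0.2 14 0 0.2 0 0.3" --pt "0.4 -0.2 16.5 0 0.2 0 0.3"

```text
time_s: 40.05
eef_pos: [0.4421, -0.324, 0.0161]
tool_rot: [[-0.123, 0.992, -0.002], [0.992, 0.123, 0.004], [0.004, -0.001, -1.0]]
wrist_force: [-0.6, 0.8, -0.8]
width: 0.0487
```

```bash
python3 -c "
from h import *
go((bx(0,-.085,.0437),7.1,0))"
```

```text
t 40.05 pos [ 0.4421 -0.324   0.0161] w 0.0487 F [-0.6  0.8 -0.8]
[-0.2   0.17  0.74] [-0.07 -0.24 -0.06]
```

Call:
drive_tool --pt "-0.1 0.1 0.2 0 -0.2 0 0.3" --pt "-0.1 0.1 0.5 0 -0.2 0 0.3" --pt "-0.1 0.1 0.8 0 -0.2 0 0.3" --pt "-0.1 0.1 0.8 0 -0.2 0 0.3" --pt "-0.1 0.1 0.8 0 -0.2 0 0.3"

```text
time_s: 40.55
eef_pos: [0.4439, -0.3255, 0.0093]
tool_rot: [[-0.123, 0.992, 0.0], [0.992, 0.123, -0.001], [-0.001, 0.0, -1.0]]
wrist_force: [0.4, 0.4, -0.1]
width: 0.0491
```

Call:
drive_tool --pt "0 0 0 0 0 0 -0.5" --pt "0 0 0 0 0 0 -0.5" --pt "0 0 0 0 0 0 -0.5" --pt "0 0 -2 0 0 0 -0.5" --pt "0 0 -5 0 0 0 -0.5"

```text
time_s: 41.05
eef_pos: [0.4428, -0.3243, 0.0585]
tool_rot: [[-0.123, 0.992, -0.003], [0.992, 0.123, 0.002], [0.002, -0.002, -1.0]]
wrist_force: [0.1, -0.3, 0.6]
width: 0.064
```

Call:
drive_tool --pt "0 0 -5 0 0 0 -0.5" --pt "0 0 -10 0 0 0 -0.5" --pt "2 0 -14 0 0 0 -0.5" --pt "5 2 -18 0 0 0 -0.5" --pt "8 4 -20 0 0 0 -0.5"

```text
time_s: 41.55
eef_pos: [0.4741, -0.241, 0.2621]
tool_rot: [[-0.12, 0.993, 0.002], [0.993, 0.12, -0.002], [-0.002, 0.001, -1.0]]
wrist_force: [0.9, 0.3, 0.2]
width: 0.0642
```

```bash
python3 -c "
from h import *
go((lg(0,.0143,.16),6.3,12),(lg(0,.0143,.12),6.3,12))"
```

```text
t 41.55 pos [ 0.4741 -0.241   0.2621] w 0.0642 F [0.9 0.3 0.2]
[20.2  15.74  2.47] [-11.91   0.04   0.61]
[20.2  16.56  6.39] [-11.91   0.04   0.61]
```

Call:
drive_tool --pt "4 3 0 -2 0 0 -0.5" --pt "8 6 0 -5 0 0 -0.5" --pt "12 9 0 -8 0 0.3 -0.5" --pt "16 12 0.5 -11 0 0.6 -0.5" --pt "20 15 1.5 -12 0 0.6 -0.5"

```text
time_s: 42.05
eef_pos: [0.5984, -0.0238, 0.248]
tool_rot: [[-0.109, 0.971, 0.211], [0.994, 0.107, 0.022], [-0.001, 0.212, -0.977]]
wrist_force: [1.2, -0.3, -0.1]
width: 0.064
```

```bash
python3 -c "
from h import *
go((lg(0,.0143,.12),6.3,12),(lg(0,.0143,.042),6.3,12))"
```

```text
t 42.05 pos [ 0.5984 -0.0238  0.248 ] w 0.064 F [ 1.2 -0.3 -0.1]
[0.14 0.52 5.22] [ 0.23  0.07 -0.02]
[ 0.15  0.49 13.02] [ 0.23  0.07 -0.02]
```

Call:
drive_tool --pt "0.1 0.5 0 0.2 0 0 -0.5" --pt "0.1 0.5 2 0.2 0 0 -0.5" --pt "0.1 0.5 4.5 0.2 0 0 -0.5" --pt "0.1 0.5 7 0.2 0 0 -0.5" --pt "0.1 0.5 9 0.2 0 0 -0.5"

```text
time_s: 42.55
eef_pos: [0.6218, -0.0209, 0.1601]
tool_rot: [[-0.109, 0.972, 0.206], [0.994, 0.107, 0.021], [-0.001, 0.207, -0.978]]
wrist_force: [0.6, -0.7, -0.1]
width: 0.064
```

```bash
python3 -c "
from h import *
go((lg(0,.0143,.042),6.3,12))"
```

```text
t 42.55 pos [ 0.6218 -0.0209  0.1601] w 0.064 F [ 0.6 -0.7 -0.1]
[0.11 0.08 3.92] [-0.04  0.07 -0.03]
```

Call:
drive_tool --pt "0.1 0.1 2 0 0 0 -0.5" --pt "0.1 0.1 3.9 0 0 0 -0.5" --pt "0.1 0.1 3.9 0 0 0 -0.5" --pt "0.1 0.1 3.9 0 0 0 -0.5" --pt "0.1 0.1 3.9 0 0 0 0.3"

```text
time_s: 43.05
eef_pos: [0.6311, -0.0196, 0.1234]
tool_rot: [[-0.109, 0.972, 0.207], [0.994, 0.107, 0.021], [-0.002, 0.208, -0.978]]
wrist_force: [-8.3, -0.7, 18.6]
width: 0.0514
```

Call:
drive_tool --pt "0 0 0 0 0 0 0.3" --pt "0 0 0 0 0 0 0.3" --pt "0 0 0 0 0 0 0.3" --pt "0 0 0 0 0 0 0.3" --pt "0 0 0 0 0 0 0.3"

```text
time_s: 43.55
eef_pos: [0.6311, -0.0196, 0.1237]
tool_rot: [[-0.109, 0.972, 0.208], [0.994, 0.107, 0.021], [-0.002, 0.209, -0.978]]
wrist_force: [-1.0, -0.5, 1.7]
width: 0.051
```

```bash
python3 -c "
from h import *
print(inv_lg(tip())); go()"
```

```text
[0.00086635 0.01369054 0.04365591]
t 43.55 pos [ 0.6311 -0.0196  0.1237] w 0.051 F [-1.  -0.5  1.7]
```

Call:
drive_tool --pt "0 0 -2 0 0 0 0.3" --pt "0 0 -5.5 0 0 0 0.3" --pt "0 0 -9.5 0 0 0 0.3" --pt "0 0 -13.5 0 0 0 0.3" --pt "0 -1 -14 0 0 0 0.3"

```text
time_s: 44.05
eef_pos: [0.5961, -0.0245, 0.2647]
tool_rot: [[-0.109, 0.969, 0.22], [0.994, 0.108, 0.018], [-0.007, 0.221, -0.975]]
wrist_force: [1.4, -0.3, -0.7]
width: 0.0511
```

```bash
python3 -c "
from h import *
go((bx(0,.0,.22),7.1,0))"
```

```text
t 44.05 pos [ 0.5961 -0.0245  0.2647] w 0.0511 F [ 1.4 -0.3 -0.7]
[-19.74 -19.85   3.82] [12.74  0.47 -0.8 ]
```

Call:
drive_tool --pt "-3 -3 0 3 0 0 0.3" --pt "-6 -6.5 0 6 0.2 -0.3 0.3" --pt "-9 -10 0 9 0.4 -0.6 0.3" --pt "-12.5 -13.5 1 12.7 0.5 -0.8 0.3" --pt "-16 -17 2 12.7 0.5 -0.8 0.3"

```text
time_s: 44.55
eef_pos: [0.454, -0.2022, 0.2083]
tool_rot: [[-0.126, 0.992, 0.001], [0.992, 0.126, -0.001], [-0.001, 0.001, -1.0]]
wrist_force: [0.2, -0.5, -0.4]
width: 0.0513
```

```bash
python3 -c "
from h import *
go((bx(0,0,.15),7.1,0))"
```

```text
t 44.55 pos [ 0.454  -0.2022  0.2083] w 0.0513 F [ 0.2 -0.5 -0.4]
[-3.62 -2.53  9.33] [0.07 0.04 0.11]
```

Call:
drive_tool --pt "-2 -1.5 1 0 0 0 0.3" --pt "-3.6 -2.5 4 0 0 0 0.3" --pt "-3.6 -2.5 8 0 0 0 0.3" --pt "-3.6 -2.5 12 0 0 0 0.3" --pt "-3.6 -2.5 15 0 0 0 0.3"

```text
time_s: 45.05
eef_pos: [0.4323, -0.2403, 0.0557]
tool_rot: [[-0.125, 0.992, -0.001], [0.992, 0.125, 0.002], [0.002, -0.001, -1.0]]
wrist_force: [1.2, 0.5, -0.6]
width: 0.0512
```

```bash
python3 -c "
from h import *
go((bx(0,0,.0487),7.1,0))"
```

```text
t 45.05 pos [ 0.4323 -0.2403  0.0557] w 0.0512 F [ 1.2  0.5 -0.6]
[-0.13  0.12  4.2 ] [-0.05 -0.11  0.06]
```

Call:
drive_tool --pt "-0.1 0.1 1 0 0 0 0.3" --pt "-0.1 0.1 2.5 0 0 0 0.3" --pt "-0.1 0.1 3.6 0 0 0 0.3" --pt "-0.1 0.1 4 0 0 0 0.3" --pt "-0.1 0.1 4.2 0 0 0 0.3"

```text
time_s: 45.55
eef_pos: [0.4336, -0.2412, 0.0137]
tool_rot: [[-0.125, 0.992, -0.001], [0.992, 0.125, 0.002], [0.002, -0.001, -1.0]]
wrist_force: [0.4, -0.3, -0.4]
width: 0.0505
```

Call:
drive_tool --pt "0 0 0 0 0 0 -0.5" --pt "0 0 0 0 0 0 -0.5" --pt "0 0 0 0 0 0 -0.5" --pt "0 0 -2 0 0 0 -0.5" --pt "0 0 -5 0 0 0 -0.5"

```text
time_s: 46.05
eef_pos: [0.4327, -0.2405, 0.0635]
tool_rot: [[-0.125, 0.992, -0.003], [0.992, 0.125, 0.004], [0.004, -0.003, -1.0]]
wrist_force: [0.1, -1.6, 0.7]
width: 0.0639
```

Call:
drive_tool --pt "0 0 -5 0 0 0 -0.5" --pt "0 0 -10 0 0 0 -0.5" --pt "2 0 -14 0 0 0 -0.5" --pt "5 2 -18 0 0 0 -0.5" --pt "8 4 -20 0 0 0 -0.5"

```text
time_s: 46.55
eef_pos: [0.4641, -0.1573, 0.2675]
tool_rot: [[-0.122, 0.992, 0.002], [0.993, 0.122, 0.0], [0.0, 0.002, -1.0]]
wrist_force: [0.6, -1.1, 0.4]
width: 0.0638
```

```bash
python3 -c "
from h import *
go((lg(0,.131,.16),6.3,12),(lg(0,.131,.12),6.3,12))"
```

```text
t 46.55 pos [ 0.4641 -0.1573  0.2675] w 0.0638 F [ 0.6 -1.1  0.4]
[23.39 15.9   3.06] [-11.89  -0.08   0.72]
[23.38 16.72  6.98] [-11.89  -0.08   0.72]
```

Call:
drive_tool --pt "4 3 0 -2 0 0 -0.5" --pt "8 6 0 -5 0 0 -0.5" --pt "12.5 9 0 -8 0 0.3 -0.5" --pt "17 12 0.5 -11 0 0.7 -0.5" --pt "21 15 1.5 -12 0 0.7 -0.5"

```text
time_s: 47.05
eef_pos: [0.5822, 0.0632, 0.2557]
tool_rot: [[-0.11, 0.971, 0.211], [0.994, 0.107, 0.025], [0.001, 0.213, -0.977]]
wrist_force: [1.6, -1.1, 0.3]
width: 0.0643
```

```bash
python3 -c "
from h import *
go((lg(0,.131,.12),6.3,12),(lg(0,.131,.035),6.3,12))"
```

```text
t 47.05 pos [0.5822 0.0632 0.2557] w 0.0643 F [ 1.6 -1.1  0.3]
[2.97 1.   6.11] [ 0.27 -0.07  0.  ]
[ 2.96  0.96 14.61] [ 0.27 -0.07  0.  ]
```

Call:
drive_tool --pt "2 0.7 0 0.2 0 0 -0.5" --pt "3 1 0 0.2 0 0 -0.5" --pt "3 1 2 0.2 0 0 -0.5" --pt "3 1 4 0.2 0 0 -0.5" --pt "3 1 6 0.2 0 0 -0.5"

```text
time_s: 47.55
eef_pos: [0.6013, 0.0949, 0.1994]
tool_rot: [[-0.11, 0.972, 0.209], [0.994, 0.107, 0.024], [0.001, 0.21, -0.978]]
wrist_force: [-0.5, -0.5, -0.2]
width: 0.064
```

```bash
python3 -c "
from h import *
go((lg(0,.131,.035),6.3,12))"
```

```text
t 47.55 pos [0.6013 0.0949 0.1994] w 0.064 F [-0.5 -0.5 -0.2]
[ 0.03 -0.02  8.63] [ 0.13 -0.03 -0.01]
```

Call:
drive_tool --pt "0 0 2 0.1 0 0 -0.5" --pt "0 0 4.5 0.1 0 0 -0.5" --pt "0 0 7 0.1 0 0 -0.5" --pt "0 0 8.2 0.1 0 0 -0.5" --pt "0 0 8.6 0.1 0 0 -0.5"

```text
time_s: 48.05
eef_pos: [0.6186, 0.0961, 0.1142]
tool_rot: [[-0.109, 0.973, 0.205], [0.994, 0.106, 0.023], [0.001, 0.206, -0.979]]
wrist_force: [1.3, 0.3, -0.2]
width: 0.0639
```

Call:
drive_tool --pt "0 0 0 0 0 0 0.3" --pt "0 0 0 0 0 0 0.3" --pt "0 0 0 0 0 0 0.3" --pt "0 0 0 0 0 0 0.3" --pt "0 0 0 0 0 0 0.3"

```text
time_s: 48.55
eef_pos: [0.6188, 0.0962, 0.1149]
tool_rot: [[-0.109, 0.972, 0.206], [0.994, 0.107, 0.023], [0.0, 0.207, -0.978]]
wrist_force: [-1.2, -0.1, 3.3]
width: 0.0467
```

```bash
python3 -c "
from h import *
print(inv_lg(tip())); go()"
```

```text
[-0.00042209  0.13001866  0.03499151]
t 48.55 pos [0.6188 0.0962 0.1149] w 0.0467 F [-1.2 -0.1  3.3]
```

Call:
drive_tool --pt "0 0 -2 0 0 0 0.3" --pt "0 0 -5.5 0 0 0 0.3" --pt "0 0 -9.5 0 0 0 0.3" --pt "0 0 -13.5 0 0 0 0.3" --pt "0 0 -15 0 0 0 0.3"

```text
time_s: 49.05
eef_pos: [0.5894, 0.0928, 0.2664]
tool_rot: [[-0.109, 0.971, 0.213], [0.994, 0.107, 0.023], [-0.001, 0.214, -0.977]]
wrist_force: [1.2, -0.5, -1.8]
width: 0.0468
```

Call:
drive_tool --pt "-3 -3 0 3 0 0 0.3" --pt "-6 -6.5 0 6 0.2 -0.3 0.3" --pt "-9.5 -10 0 9 0.2 -0.6 0.3" --pt "-13 -13.5 1 12 0.2 -0.8 0.3" --pt "-17 -17 2 12 0.2 -0.8 0.3"

```text
time_s: 49.55
eef_pos: [0.4501, -0.0918, 0.2122]
tool_rot: [[-0.125, 0.992, 0.009], [0.992, 0.125, 0.001], [-0.001, 0.009, -1.0]]
wrist_force: [1.3, -1.1, -1.2]
width: 0.0466
```

```bash
python3 -c "
from h import *
go((bx(0,.085,.15),7.1,0))"
```

```text
t 49.55 pos [ 0.4501 -0.0918  0.2122] w 0.0466 F [ 1.3 -1.1 -1.2]
[-6.13 -3.58  9.69] [0.5  0.03 0.09]
```

Call:
drive_tool --pt "-3 -2 1 0.5 0 0 0.3" --pt "-6.1 -3.6 3 0.5 0 0 0.3" --pt "-6.1 -3.6 6 0.5 0 0 0.3" --pt "-6.1 -3.6 9 0.5 0 0 0.3" --pt "-6.1 -3.6 11 0.5 0 0 0.3"

```text
time_s: 50.05
eef_pos: [0.4223, -0.1569, 0.1005]
tool_rot: [[-0.124, 0.992, -0.001], [0.992, 0.124, 0.0], [0.0, -0.001, -1.0]]
wrist_force: [-1.0, 0.6, -0.9]
width: 0.0466
```

```bash
python3 -c "
from h import *
go((bx(0,.085,.04),7.1,0))"
```

```text
t 50.05 pos [ 0.4223 -0.1569  0.1005] w 0.0466 F [-1.   0.6 -0.9]
[-0.03  0.08  9.55] [-0.04 -0.02  0.01]
```

Call:
drive_tool --pt "0 0.1 2.5 0 0 0 0.3" --pt "0 0.1 5 0 0 0 0.3" --pt "0 0.1 7.5 0 0 0 0.3" --pt "0 0.1 8.7 0 0 0 0.3" --pt "0 0.1 9.2 0 0 0 0.3"

```text
time_s: 50.55
eef_pos: [0.423, -0.1566, 0.0074]
tool_rot: [[-0.124, 0.992, -0.002], [0.992, 0.124, 0.001], [0.001, -0.002, -1.0]]
wrist_force: [-0.3, 0.3, -0.7]
width: 0.0468
```

Call:
drive_tool --pt "0 0 0.1 0 0 0 0.3" --pt "0 0 0.2 0 0 0 0.3" --pt "0 0 0.3 0 0 0 0.3" --pt "0 0 0.3 0 0 0 -0.5" --pt "0 0 0.3 0 0 0 -0.5"

```text
time_s: 51.05
eef_pos: [0.4234, -0.1568, 0.005]
tool_rot: [[-0.124, 0.992, -0.001], [0.992, 0.124, 0.0], [0.0, -0.001, -1.0]]
wrist_force: [0.0, 0.5, 0.3]
width: 0.0642
```

Call:
drive_tool --pt "0 0 0 0 0 0 -0.5" --pt "0 0 -3 0 0 0 -0.5" --pt "0 0 -8 0 0 0 -0.5" --pt "0 0 -13 0 0 0 -0.5" --pt "4 0 -18 0 0 0 -0.5"

```text
time_s: 51.55
eef_pos: [0.4225, -0.1291, 0.1774]
tool_rot: [[-0.12, 0.993, 0.006], [0.993, 0.12, -0.004], [-0.005, 0.005, -1.0]]
wrist_force: [0.6, 0.8, -0.1]
width: 0.0643
```

Call:
drive_tool --pt "5 0 -3 0 0 0 -0.5" --pt "10 0 -4 0 0 0 -0.5" --pt "15 0 -4 0 0 0 -0.5" --pt "18 0 -4 0 0 0 -0.5" --pt "18 0 -4 0 0 0 -0.5"

```text
time_s: 52.05
eef_pos: [0.3984, 0.0536, 0.2168]
tool_rot: [[-0.127, 0.992, 0.005], [0.992, 0.127, -0.003], [-0.004, 0.004, -1.0]]
wrist_force: [1.0, -1.0, -0.6]
width: 0.0638
```

```bash
python3 - <<'E'
from h import *
go()
b,S=cloud('scene'); a,T=cloud('top'); cv2.imwrite("pics/e1.png",np.vstack([cv2.resize(a[150:300,130:510],(760,300)),cv2.resize(b[60:250,150:500],(760,299))]))
R=Ro.from_euler('z',7.1,degrees=True).inv()
for n,P in(('top',T),('scene',S)):
  B=R.apply(P.reshape(-1,3)-[.4336,-.2414,0])
  for y in(-.085,0,.085):
    q=B[(abs(B[:,1]-y)<.035)&(abs(B[:,0])<.04)&(B[:,2]>.075)&(B[:,2]<.12)]
    if len(q)>20: k=q[q[:,2]>np.percentile(q[:,2],90)-.005]; r=cv2.minAreaRect((k[:,:2]*1000).astype(np.float32)); print(n,y,np.percentile(q[:,2],90).round(4),np.round(r[0],1),np.round(r[1],1))
  Q=P.reshape(-1,3)
  for z0,z1,l in((.078,.09,"lid"),(.113,.13,"bar")):
    q=Q[(Q[:,2]>z0)&(Q[:,2]<z1)&(Q[:,1]>.08)&(Q[:,1]<.45)&(Q[:,0]>.33)&(Q[:,0]<.56)]
    print(n,l,len(q),cv2.minAreaRect((q[:,:2]*1000).astype(np.float32)) if len(q)>5 else 0)
E
```

```text
t 52.05 pos [0.3984 0.0536 0.2168] w 0.0638 F [ 1.  -1.  -0.6]
top -0.085 0.0924 [ -0.  -85.4] [45.3 43.9]
top 0 0.0975 [0.7 1.4] [39.  38.9]
top 0.085 0.0895 [ 1.8 84.9] [40.5 42.3]
top lid 5064 ((443.3250427246094, 264.04241943359375), (133.26303100585938, 288.4352111816406), 7.184927940368652)
top bar 211 ((443.0303039550781, 263.85198974609375), (12.097890853881836, 100.90815734863281), 6.978668212890625)
scene -0.085 0.0935 [  0.1 -85.8] [47.  44.6]
scene 0 0.0989 [2.2 2.4] [38.2 42.6]
scene 0.085 0.0897 [ 1.3 84.1] [43.4 40.3]
scene lid 4655 ((442.3427429199219, 263.57904052734375), (136.00563049316406, 287.4591064453125), 7.314817428588867)
scene bar 215 ((442.8284606933594, 263.2588806152344), (15.237300872802734, 99.99978637695312), 6.891798496246338)
```

View pics/e1.png

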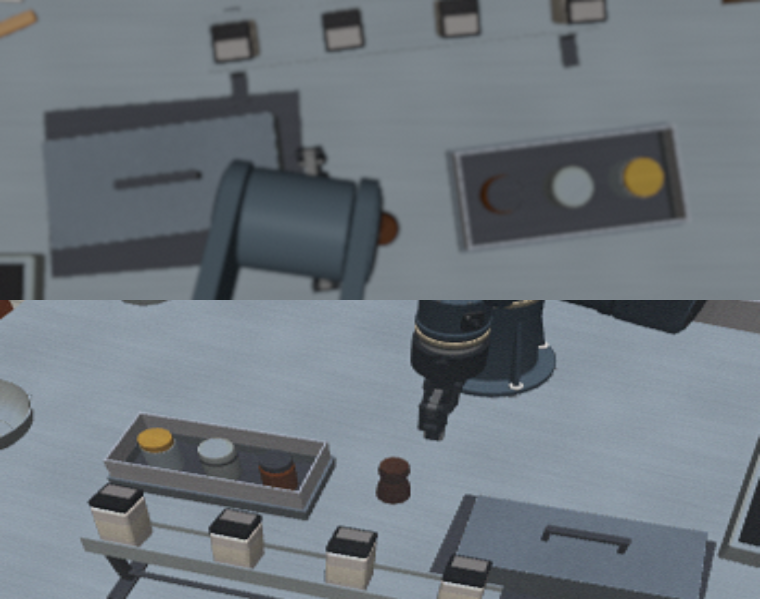

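```bash
python3 -c "
from h import *
go(([.443,.2636,.2],7.1,0),([.443,.2636,.0975],7.1,0))"
```

```text
t 52.15 pos [0.4003 0.0504 0.2167] w 0.064 F [ 0.1 -0.3  0.2]
[20.66  6.84  5.09] [ 0.31  0.32 -0.02]
[20.72  6.78 15.34] [ 0.31  0.32 -0.02]
```

Call:
drive_tool --pt "4.5 1.5 0 0.3 0.3 0 -0.5" --pt "9 3 0 0.3 0.3 0 -0.5" --pt "13.5 4.5 1 0.3 0.3 0 -0.5" --pt "18 6 3 0.3 0.3 0 -0.5" --pt "20.7 6.8 5 0.3 0.3 0 -0.5"

```text
time_s: 52.65
eef_pos: [0.4452, 0.2655, 0.1656]
tool_rot: [[-0.122, 0.992, 0.004], [0.992, 0.122, 0.001], [0.0, 0.004, -1.0]]
wrist_force: [0.4, -0.0, -0.4]
width: 0.064
```

```bash
python3 -c "
from h import *
go(([.443,.2636,.0975],7.1,0))"
```

```text
t 52.65 pos [0.4452 0.2655 0.1656] w 0.064 F [ 0.4 -0.  -0.4]
[-0.17 -0.28 10.31] [ 0.21 -0.02 -0.07]
```

Call:
drive_tool --pt "-0.2 -0.3 1 0.2 0 0 -0.5" --pt "-0.2 -0.3 4 0.2 0 0 -0.5" --pt "-0.2 -0.3 7 0.2 0 0 -0.5" --pt "-0.2 -0.3 9.5 0.2 0 0 -0.5" --pt "-0.2 -0.3 9.5 0.2 0 0 -0.5"

```text
time_s: 53.15
eef_pos: [0.441, 0.2603, 0.0678]
tool_rot: [[-0.12, 0.993, -0.007], [0.993, 0.12, -0.002], [-0.002, -0.007, -1.0]]
wrist_force: [-0.0, -0.4, 0.7]
width: 0.0639
```

```bash
python3 -c "
from h import *
go(([.443,.2636,.0975],7.1,0))"
```

```text
t 53.15 pos [0.441  0.2603 0.0678] w 0.0639 F [-0.  -0.4  0.7]
[0.31 0.24 0.52] [-0.42  0.09 -0.23]
```

Call:
drive_tool --pt "0.3 0.2 0.3 -0.4 0.1 -0.2 -0.5" --pt "0.3 0.2 0.5 -0.4 0.1 -0.2 -0.5" --pt "0.3 0.2 0.5 -0.4 0.1 -0.2 -0.5" --pt "0.3 0.2 0.5 -0.4 0.1 -0.2 1" --pt "0.3 0.2 0.5 -0.4 0.1 -0.2 1" --newtons 60

```text
time_s: 53.65
eef_pos: [0.4431, 0.2637, 0.0635]
tool_rot: [[-0.123, 0.992, 0.001], [0.992, 0.123, 0.001], [0.0, 0.001, -1.0]]
wrist_force: [0.1, -0.4, 0.4]
width: 0.0363
```

Call:
drive_tool --pt "0 0 0 0 0 0 1" --pt "0 0 0 0 0 0 1" --pt "0 0 0 0 0 0 1" --pt "0 0 0 0 0 0 1" --pt "0 0 0 0 0 0 1"

```text
time_s: 54.15
eef_pos: [0.4431, 0.2639, 0.0639]
tool_rot: [[-0.124, 0.992, 0.001], [0.992, 0.124, 0.001], [0.001, 0.002, -1.0]]
wrist_force: [-1.6, 0.2, 5.6]
width: 0.0107
```

Call:
drive_tool --pt "0 0 -2 0 0 0 1" --pt "0 0 -5 0 0 0 1" --pt "0 0 -9 0 0 0 1" --pt "0 0 -13 0 0 0 1" --pt "0 0 -16.5 0 0 0 1"

```text
time_s: 54.65
eef_pos: [0.4422, 0.2635, 0.2297]
tool_rot: [[-0.124, 0.992, 0.0], [0.992, 0.124, 0.0], [0.0, 0.0, -1.0]]
wrist_force: [1.1, 0.6, -3.8]
width: 0.0106
```

```bash
python3 -c "
from h import *
go(([.4348,-.242,.263],7.1,0))"
```

```text
t 54.65 pos [0.4422 0.2635 0.2297] w 0.0106 F [ 1.1  0.6 -3.8]
[-50.08  -6.98   0.15] [ 0.02 -0.02 -0.  ]
```

Call:
drive_tool --pt "-2.5 -0.4 0 0 0 0 1" --pt "-6.5 -1 0 0 0 0 1" --pt "-11 -1.5 0 0 0 0 1" --pt "-15.5 -2.2 0 0 0 0 1" --pt "-20 -2.8 0 0 0 0 1"

```text
time_s: 55.15
eef_pos: [0.4378, 0.0603, 0.2287]
tool_rot: [[-0.124, 0.992, -0.002], [0.992, 0.124, 0.001], [0.001, -0.002, -1.0]]
wrist_force: [1.7, 0.5, -3.7]
width: 0.0108
```

Call:
drive_tool --pt "-4.5 -0.6 0 0 0 0 1" --pt "-9 -1.2 0 0 0 0 1" --pt "-13.5 -1.9 0 0 0 0 1" --pt "-17.5 -2.4 0 0 0 0 1" --pt "-21 -2.9 0 0 0 0 1"

```text
time_s: 55.65
eef_pos: [0.4342, -0.1536, 0.2277]
tool_rot: [[-0.123, 0.992, -0.003], [0.992, 0.123, 0.001], [0.002, -0.003, -1.0]]
wrist_force: [0.8, 0.4, -4.6]
width: 0.0106
```

```bash
python3 -c "
from h import *
go(([.4348,-.242,.263],7.1,0))"
```

```text
t 55.65 pos [ 0.4342 -0.1536  0.2277] w 0.0106 F [ 0.8  0.4 -4.6]
[-8.78 -1.03 -0.05] [-0.17 -0.1  -0.04]
```

Call:
drive_tool --pt "-3 -0.4 0 -0.1 0 0 1" --pt "-6 -0.8 0 -0.2 -0.1 0 1" --pt "-8.7 -1 0 -0.2 -0.1 0 1" --pt "-8.8 -1 0 -0.2 -0.1 0 1" --pt "-8.8 -1 0 -0.2 -0.1 0 1"

```text
time_s: 56.15
eef_pos: [0.4342, -0.2419, 0.2264]
tool_rot: [[-0.121, 0.993, -0.002], [0.993, 0.121, 0.002], [0.003, -0.001, -1.0]]
wrist_force: [-0.8, 0.3, -4.0]
width: 0.0107
```

Call:
drive_tool --pt "0 0 2 0 0 0 1" --pt "0 0 4 0 0 0 1" --pt "0 0 5.5 0 0 0 1" --pt "0 0 6 0 0 0 1" --pt "0 0 6 0 0 0 1"

```text
time_s: 56.65
eef_pos: [0.4334, -0.2402, 0.1655]
tool_rot: [[-0.122, 0.992, -0.004], [0.992, 0.122, 0.005], [0.005, -0.003, -1.0]]
wrist_force: [0.1, 1.2, -3.5]
width: 0.0104
```

```bash
python3 - <<'E'
from h import *
go(([.4348,-.242,.2],7.1,0))
o=arm.get_obs(); zt=o["eef_pos"][2]-.0883+.110; print("expected lid top",zt)
for n in("top","scene"):
    a,P=cloud(n); Q=P.reshape(-1,3); q=Q[(abs(Q[:,2]-zt)<.006)&(Q[:,0]>.34)&(Q[:,0]<.53)&(Q[:,1]<-.07)&(Q[:,1]>-.41)]
    r=cv2.minAreaRect((q[:,:2]*1000).astype(np.float32)); print(n,len(q),r,np.median(q[:,2]))
    R=Ro.from_euler('z',7.1,degrees=True).inv().apply(q-[.4336,-.2414,0]); print(np.percentile(R[:,:2],[.5,99.5],axis=0).round(4), "tilt fit",np.linalg.lstsq(np.c_[R[:,:2],np.ones(len(R))],R[:,2],rcond=None)[0].round(4))
E
```

```text
t 56.65 pos [ 0.4334 -0.2402  0.1655] w 0.0104 F [ 0.1  1.2 -3.5]
[-0.2   0.11  0.05] [-0.18 -0.29 -0.07]
expected lid top 0.18723680536729198
top 3185 ((433.9857177734375, -240.2150421142578), (133.130615234375, 287.4021301269531), 6.942179203033447) 0.18522906657265814
[[-0.0648 -0.1398]
 [ 0.0668  0.1441]] tilt fit [-0.0024  0.0049  0.185 ]
scene 3705 ((434.8990478515625, -240.89364624023438), (136.5782012939453, 288.13079833984375), 7.390293598175049) 0.18709624589230367
[[-0.0651 -0.1416]
 [ 0.0682  0.1432]] tilt fit [-0.0053  0.0031  0.1871]
```

Call:
drive_tool --pt "-0.1 0 0.5 -0.2 -0.3 0 1" --pt "-0.1 0 1 -0.2 -0.3 0 1" --pt "-0.1 0 2 -0.2 -0.3 0 1" --pt "-0.1 0 3 -0.2 -0.3 0 1" --pt "-0.1 0 3.5 -0.2 -0.3 0 1"

```text
time_s: 57.25
eef_pos: [0.4339, -0.2418, 0.1304]
tool_rot: [[-0.122, 0.993, 0.001], [0.993, 0.122, -0.001], [-0.001, 0.001, -1.0]]
wrist_force: [0.0, 0.9, -3.7]
width: 0.0111
```

```bash
python3 - <<'E'
from h import *
go(([.4336,-.2412,.0885+.035],7.1,0)); o=arm.get_obs(); print(o["wrist_force"],o["moment"])
E
```

```text
t 57.25 pos [ 0.4339 -0.2418  0.1304] w 0.0111 F [ 0.   0.9 -3.7]
[ 0.07 -0.02  4.19] [ 0.06  0.07 -0.1 ]
[ 0.03225741  0.92258992 -3.70132442] [ 0.03706647 -0.00529491  0.01968509]
```

Call:
drive_tool --pt "0 0 0.5 0 0 0 1" --pt "0 0 1 0 0 0 1" --pt "0 0 1.5 0 0 0 1" --pt "0 0 2 0 0 0 1" --pt "0 0 2.2 0 0 0 1"

```text
time_s: 57.75
eef_pos: [0.4337, -0.2417, 0.1079]
tool_rot: [[-0.122, 0.993, 0.001], [0.993, 0.122, -0.001], [-0.001, 0.001, -1.0]]
wrist_force: [-0.4, -0.6, -4.3]
width: 0.0107
```

```bash
python3 - <<'E'
from h import *
go(([.4336,-.2412,.0885+.035],7.1,0)); o=arm.get_obs(); print(o["wrist_force"],o["moment"])
E
```

```text
t 57.75 pos [ 0.4337 -0.2417  0.1079] w 0.0107 F [-0.4 -0.6 -4.3]
[ 0.05 -0.01  1.94] [ 0.04  0.04 -0.1 ]
[-0.44368944 -0.55273274 -4.34044199] [0.03608356 0.03098596 0.00407467]
```

Call:
drive_tool --pt "0 0 0.4 0 0 0 1" --pt "0 0 0.8 0 0 0 1" --pt "0 0 1.1 0 0 0 1" --pt "0 0 1.3 0 0 0 1" --pt "0 0 1.5 0 0 0 1"

```text
time_s: 58.25
eef_pos: [0.4338, -0.2418, 0.0928]
tool_rot: [[-0.122, 0.993, 0.001], [0.993, 0.122, -0.001], [-0.001, 0.001, -1.0]]
wrist_force: [0.7, -0.1, -3.7]
width: 0.0106
```

Call:
drive_tool --pt "0 0 0.1 0 0 0 1" --pt "0 0 0.2 0 0 0 1" --pt "0 0 0.3 0 0 0 1" --pt "0 0 0.4 0 0 0 1" --pt "0 0 0.4 0 0 0 1"

```text
time_s: 58.75
eef_pos: [0.4339, -0.2419, 0.0899]
tool_rot: [[-0.122, 0.993, 0.001], [0.993, 0.122, -0.001], [-0.001, 0.001, -1.0]]
wrist_force: [-1.8, 1.5, 6.7]
width: 0.0106
```

Call:
drive_tool --pt "0 0 0 0 0 0 -0.5" --pt "0 0 0 0 0 0 -0.5" --pt "0 0 0 0 0 0 -0.5" --pt "0 0 -2 0 0 0 -0.5" --pt "0 0 -6 0 0 0 -0.5"

```text
time_s: 59.25
eef_pos: [0.432, -0.2403, 0.1482]
tool_rot: [[-0.122, 0.993, -0.004], [0.993, 0.122, 0.004], [0.004, -0.004, -1.0]]
wrist_force: [1.3, -1.1, -0.1]
width: 0.0638
```

Call:
drive_tool --pt "0 0 -4 0 0 0 -0.5" --pt "4 -1 -8 0 0 0 -0.5" --pt "9 -1 -12 0 0 0 -0.5" --pt "14 -1 -14 0 0 0 -0.5" --pt "19 -1 -14 0 0 0 -0.5"

```text
time_s: 59.75
eef_pos: [0.4036, -0.0755, 0.2881]
tool_rot: [[-0.12, 0.993, 0.002], [0.993, 0.12, 0.001], [0.001, 0.002, -1.0]]
wrist_force: [1.2, 0.5, 0.6]
width: 0.0637
```

Call:
drive_tool --pt "4 0 0 0 0 0 -0.5" --pt "8 0 0 0 0 0 -0.5" --pt "10 0 0 0 0 0 -0.5" --pt "10 0 0 0 0 0 -0.5" --pt "10 0 0 0 0 0 -0.5"

```text
time_s: 60.25
eef_pos: [0.3918, 0.0237, 0.2882]
tool_rot: [[-0.121, 0.993, 0.002], [0.993, 0.121, 0.0], [-0.0, 0.002, -1.0]]
wrist_force: [0.6, -0.2, -0.5]
width: 0.0641
```

```bash
python3 - <<'E'
from h import *
go()
im={}
for n in("top","scene"):
    a,P=cloud(n); im[n]=a; Q=P.reshape(-1,3); q=Q[(abs(Q[:,2]-.11)<.006)&(Q[:,0]>.34)&(Q[:,0]<.53)&(Q[:,1]<-.07)&(Q[:,1]>-.41)]
    r=cv2.minAreaRect((q[:,:2]*1000).astype(np.float32)); print(n,"lid",len(q),r,np.median(q[:,2]))
    print(" tilt",np.linalg.lstsq(np.c_[q[:,:2],np.ones(len(q))],q[:,2],rcond=None)[0].round(4))
    A=inv_lg(Q)
    for y in(.198,.072,-.061,-.202):
        k=A[(abs(A[:,1]-y)<.032)&(abs(A[:,0])<.05)&(A[:,2]>.07)&(A[:,2]<.12)]
        if len(k)>20:
            zt=np.percentile(k[:,2],90); k=k[k[:,2]>zt-.005]; r=cv2.minAreaRect((k[:,:2]*1000).astype(np.float32)); print(" tub",y,zt.round(4),np.round(r[0],1))
    W=Q[(abs(Q[:,2]-.096)<.008)&(np.hypot(Q[:,0]-.3817,Q[:,1]+.006)<.04)]
    if len(W): print(" mill",len(W),np.median(W,axis=0))
cv2.imwrite("pics/f1.png",np.vstack([cv2.resize(im["top"][130:300,130:510],(760,300)),cv2.resize(im["scene"][60:270,130:480],(760,299))]))
E
```

```text
t 60.25 pos [0.3918 0.0237 0.2882] w 0.0641 F [ 0.6 -0.2 -0.5]
top lid 6350 ((434.51568603515625, -242.00897216796875), (133.314453125, 287.61346435546875), 7.066431045532227) 0.10940808774471367
 tilt [-0.000e+00 -1.000e-04  1.094e-01]
 tub 0.198 0.0862 [  0.8 198.1]
 tub 0.072 0.1017 [ 0.1 71.4]
 tub -0.061 0.0941 [ -0.4 -61.4]
 tub -0.202 0.1017 [  -0.7 -201.8]
 mill 5 [ 0.38216001 -0.02339514  0.09204599]
scene lid 3638 ((433.6888122558594, -242.68923950195312), (137.4526824951172, 289.741943359375), 6.999118804931641) 0.1107646158103186
 tilt [-0.0018 -0.0003  0.1114]
 tub 0.198 0.0867 [  0.6 198.5]
 tub 0.072 0.1026 [ 0.9 71.4]
 tub -0.061 0.0944 [  0.7 -60.3]
 tub -0.202 0.1022 [  -0.5 -202. ]
 mill 127 [ 0.38675393 -0.0048018   0.09634097]
```

View pics/f1.png

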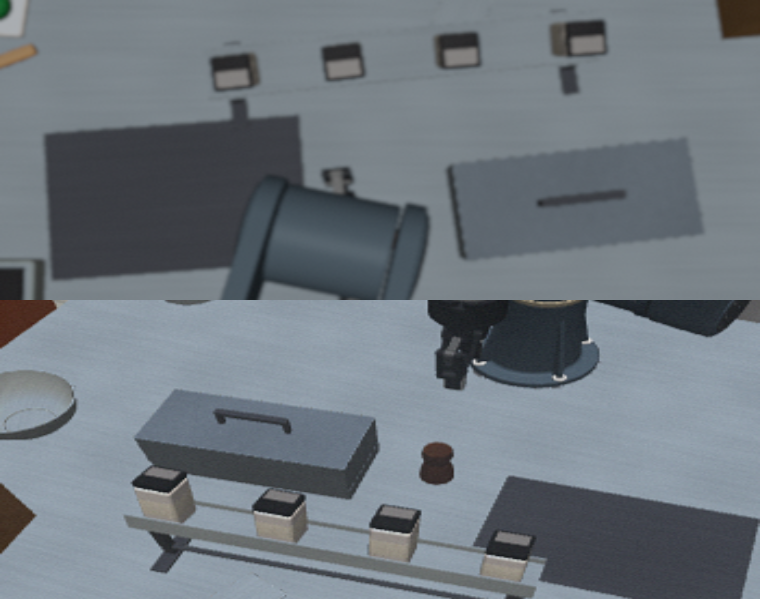

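The lid is level at the same top height as at the start (109.4 mm in the top view). All four tubs stand on the ledge, the mill is in place and the arm is clear.

```bash
python3 -c "
from station import arm
print(arm.job_done())"
```

```text
the job is handed in; nothing more can be done
None
```

The job is done and handed in at about 60 s of the 210 s allowed. I lifted the lid onto the baking sheet and stood the four tubs that were in the box on the sloped ledge. Then I put all three jars upright in the box and closed the lid.

**Last checks:**
- **Lid:** level and fully down. The top camera puts its top at 109.4 mm, the same as before I opened it, and its centre within about 1 mm of the starting point.
- **Tubs:** all four flat on the ledge, within 1 mm of mid-depth. The nearest is about 15 mm from an end.
- **Jars:** upright on the box floor, seen before closing. Their tops read 1–3 mm above what their heights should give, about the same as the tubs and jars read on the ledge.
- **Pepper mill:** I never touched it. The final scene view read its centre about 5 mm farther in x than at the start. I compared a median point against an earlier rectangle centre and did not resolve the difference. The arm mostly hid it from the top camera.

**What disagreed:** the reported tool position was about 35 mm past the real fingertips, so my first grab at the lid handle closed on air above the bar. I touched the lid top to measure the offset and corrected for it from then on. Before closing, the cameras and the tool position disagreed by about 2 mm on where the lid was. I aimed between the two, and the lid went down without side force and seated with about 7 N.

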